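Stow a tote in a lift-up locker

ROBOT

A 6-joint arm with a two-finger parallel gripper is mounted at the origin on the work surface. World frame = base frame: x ahead of the robot, y to its left, z up, the work surface at z = 0. Lengths are in m, angles in rad, forces in N, time in s.
With the tool pointing down it reaches from about 0.35 to 0.975 m from the base axis. Payload 4.9 kg.
Tool frame: the origin (TCP) lies at the very end of the fingers, on their centre line; the grasp point (between the pads) lies 19 mm behind it; z points along the fingers, y is the line along which they close (so a half turn about z gives the same grasp; the last joint's range is limited). The gripper opens to 85 mm and grips with 20 to 120 N. Pads are 22 mm wide; open, the fingers measure 114 mm over their backs; the gripper's body (76 mm by 85 mm) begins 54 mm behind the grasp point. The pads swing forward as they close: fully open they stand 13 mm farther back than shut.
Start: joints at [1.01, 0.053, 1.613, -0, 1.476, -0.119], TCP at [0.267, 0.565, 0.231] pointing down, gripper open.
Joint ranges: [-3.01, 3.01], [-1.01, 2.22], [0.06, 2.58], [-1.02, 4.17], [0.09, 2.62], [-3.14, 3.14]. Speed limits (rad/s): [2.57, 2.57, 3.14, 3.14, 3.14, 3.14].

INTERFACE

Orientations are given as a rotation vector (axis times angle).
In Python, from station import ctrl, imaging gives the robot as it stands.
- The arm moves only by the tool play_rows, never from a script. Its argument "series" is a list of rows, each a list of 3 entries, a list of its own where there are three numbers: the opening, from 0 (shut) to 1 (fully open), then the shift along the tool's x, y, z each as a share of 0.05 m, from -1 to 1, then the turn, a rotation vector about the tool's x, y, z each as a share of 8 degrees, from -1 to 1. In form: [[grip, [dx, dy, dz], [ax, ay, az]], ...]. A call has 1 to 8 rows; each row shifts and turns the commanded pose from where the row before left it, along the tool's axes as they then stand; what a row does not reach is not made up. A row lasts 1/8 s, in which the tool goes at most 62.5 mm and 10.7 degrees, less where a joint would pass 70% of its speed; a pose out of reach is approached as far as the arm can. A call with a number of a shift or a turn outside -1 to 1 is refused whole. A call with a gripper value outside its range is refused whole. The fingers move at their own pace and stop on an object; "force" is the grip in N (left out, the last holds). Time passes only in rows, so rows that do not move let the fingers close. It gives the time, the measured TCP pose, the force, the opening and the grip force at its end, in the units of the state.
- ctrl.get_obs(): the state, without advancing time (a new reading comes with each control period).
- imaging.get_image(name): name is "scene" or "side" or "wrist"; returns a dict with "color" (480x640x3 uint8, blue, green, red), "fx", "fy", "cx", "cy" (pixels), "extrinsics" (4x4, takes a point from world to camera coordinates); the wrist camera has in their place "hand_eye" (4x4, takes a point from camera to tool coordinates, whose origin is the TCP and whose axes are the flange's). Camera axes: x right, y down, z forward; pixel columns grow to the right and rows downward; lengths in m; the calibration is good to about 2 mm. A picture is of the moment at which its call begins: read the wrist's pose just before it. There is no depth.
- ctrl.finish_job(): hands the job in; it is judged then, once.
The state is a dict: "t": time; "q": joint angles; "dq": joint speeds; "effort": joint torques, N m; "tool_pos": TCP position; "tool_rot": TCP orientation; "contact_force": force on the tool from outside, world axes, zero at the start; "wrist_torque": the same for the moment, N m; "opening": finger opening in m; "grip_force": force on a finger pad.
Only numpy, scipy, OpenCV 4.12 (cv2) and the standard library are available. Lean on these libraries where they do the work, as an engineer would, in place of code of your own. Each camera call takes 0.05 s, during which the arm holds its last target. There are 200 camera calls.

TASK

Raise the locker's lift-up door by its handle until its stay locks and holds it up, and let go of it. Carry the red tote, kept upright, into the bay with the green mat, seat it squarely on the middle of the mat and let go. Then press the orange catch so that the door comes down fully shut over the tote, leaving everything else where it stands.

Things in the scene. Friction and masses are not known exactly. Their poses are not given: they have to be found in the camera images.
- locker: Fixed bench-top locker, 240 deep (its x, front to back; front faces the robot) x 280 wide x 175 high, clear panels, wooden sides 10 thick. Origin: centre of its underside. Sloping front from (x -120, z 35) up to the hinge line (x +10, z 175), then a clear roof at z 175 to x +120. Sill 35 high. Floor z 12; divider 10 thick, top at z 57, parts two bays 125 wide at y -67.5 and +67.5.
- door (a joint): Door angle, rad: 0 shut, grows as it is raised, stop at 2.0. Clear panel 191 long, 276 wide, 8 thick, 0.5 kg. Hinge damped (0.6 N m s/rad): let go unlocked, it sinks shut by itself in 3 to 5 s. Raised past 1.9, a pin on its arm snaps past the orange catch; let go, it settles at about 1.86, locked, pointing up and towards the robot 60 degrees above level.
- door_handle (a point): Middle of the door's black bar handle: round bar 12 thick, 110 long, along the locker's y. It stands 42 off the door (its own centre) and 165 from the hinge along the door. Site turns with the door; at door angle 0 its axes equal the locker's.
- door_hinge (a point): Middle of the door's hinge line, along the locker's y, 175 above the table. Shut, the door slopes from here down towards the robot at 47 degrees (0.822 rad) below level; it swings up and over towards its hinge. The axes turn with the door.
- release (a joint): Angle of the orange catch lever on the roof, rad: 0 at rest, stop at 0.4. Pressing its pad down (5 to 9 N, about 10 mm) lifts its hook off the pin above 0.25; it springs back when let go. Hold it down for about 1 s until the door has dropped 0.4 rad or more; the door then sinks shut by itself.
- release_pad (a point): Centre of the top face of the catch's orange pad, 36 (locker x) x 40 (locker y), at rest 240 above the table, 88 behind the locker's origin in x and 105 to its +y side; the pad moves nearly straight down about a pivot 33 in front of it.
- mat: Green mat, 150 (locker x) x 90 (locker y) x 3 thick, fixed on the floor of one of the two bays and centred in it; origin at the centre of its underside, axes as the locker's.
- tote_center (a point): Red tote, 0.18 to 0.35 kg: open box 120 (its x) x 70 x 35 high, walls 4, with a black bar handle lengthwise above its middle: 70 long (x), 14 wide, 14 high, centre 68 and top 75 above the underside; posts 14 wide at x -31, +31. Point: its centre, 37.5 above its underside (30.5 below the handle's centre). Starts on the table left or right, the blue one opposite. Either way round will do.
- blue_tote_center (a point): A blue tote of the same shape, bystander; the point is at its centre, 37.5 above its underside.
- carton_center (a point): Cardboard carton 110 x 70 x 60 high standing in the other bay, bystander; its centre.
- tall_box_center (a point): Cardboard box 70 (x) x 90 (y) x 150 high on the table, bystander; its centre.
- bottle_center (a point): White bottle, 64 across, 190 high, bystander; its centre.
- tape_center (a point): Roll of tape, 84 across, 45 high, lying flat, bystander; its centre.
- driver_grip (a point): Stubby screwdriver 120 long, lying on the table, bystander; middle of its handle.
- jar_center (a point): Glass jar 64 across, 75 high, bystander; its centre.

How it is judged:
By the outcome, as a careful person would: the job done as asked, in the order asked, and still so for the second after the job is handed in, with the robot touching nothing.
It also fails if it takes over 72 s, if anything falls off the work surface, if the arm or the gripper's body presses on something with over 40 N, if the wrist force passes 120 N, or if a joint passes its speed limit or range.

## Working session

There is one attempt and no reset: what is moved stays moved. The work goes in short steps, Python scripts to look and compute and a tool call to move; the robot and the scene stay as the last step left them, time stands still between calls to the robot, and variables do not carry over. Pictures are saved under pics/ and viewed, at most 10 in all, crops included, and the job is handed in when it is done.

Besides the shell and the picture viewer there is one more tool, called after ">>>" in YAML: its name, and indented under it one key for each argument. play_rows: Moves the arm, as the interface text tells. Shift numbers are shares of 0.05 m and turn numbers shares of 8 degrees, none past 1 either way. Its arguments: {"type":"object","properties":{"series":{"type":"array"},"force":{"type":"number"}},"required":["series"]}

```bash
ls; mkdir -p pics
cat > h.py <<'E'
import numpy as np, cv2
from scipy.spatial.transform import Rotation as R
from station import ctrl, imaging
def ray(im,u,v):
    E=np.array(im["extrinsics"]); d=np.array([(u-im["cx"])/im["fx"],(v-im["cy"])/im["fy"],1.])
    return -E[:3,:3].T@E[:3,3], E[:3,:3].T@d
def onz(im,u,v,z):
    o,d=ray(im,u,v); return o+d*(z-o[2])/d[2]
def proj(im,p):
    E=np.array(im["extrinsics"]); c=E[:3,:3]@np.array(p)+E[:3,3]
    return im["fx"]*c[0]/c[2]+im["cx"], im["fy"]*c[1]/c[2]+im["cy"]
def tri(rays):
    A=0;b=0
    for o,d in rays:
        d=d/np.linalg.norm(d);M=np.eye(3)-np.outer(d,d);A=A+M;b=b+M@o
    return np.linalg.solve(A,b)
def wrist():
    s=ctrl.get_obs(); im=imaging.get_image("wrist")
    T=np.eye(4);T[:3,:3]=R.from_rotvec(s["tool_rot"]).as_matrix();T[:3,3]=s["tool_pos"]
    im["extrinsics"]=np.linalg.inv(T@np.array(im["hand_eye"])); return im
E
python3 - <<'E'
from h import *
for n in ["scene","side"]:
    im=imaging.get_image(n); cv2.imwrite(f"pics/{n}0.png",im["color"]); np.savez(f"{n}0.npz",**im)
    print(n,im["fx"],im["cx"],ray(im,320,240))
im=wrist();cv2.imwrite("pics/wrist0.png",im["color"])
print(ctrl.get_obs()); print(im["hand_eye"])
E
```

```text
pics
scene 451.36593736321976 312.79661706416533 (array([1.13092467, 0.45361945, 0.97271384]), array([-0.57986319, -0.38734145, -0.71734526]))
side 496.23213881993536 326.8501051905893 (array([ 0.22094759, -0.72202575,  0.73842225]), array([ 0.27280659,  0.73793181, -0.61752633]))
{'t': 0.15, 'q': array([ 1.01002230e+00,  5.32407793e-02,  1.61397942e+00,  3.83063481e-06,
        1.47602029e+00, -1.19023125e-01]), 'dq': array([ 5.04166789e-04, -3.03205029e-04, -6.20821635e-03,  2.18297471e-03,
        7.17582152e-04,  5.25180112e-05]), 'effort': array([ 8.33528484e-04, -3.94240773e+01, -3.70722449e+01, -8.37998505e-05,
        4.61953663e-03,  7.97183418e-06]), 'tool_pos': array([0.26694991, 0.56457747, 0.2303229 ]), 'tool_rot': array([-6.88151551e-01, -3.06473030e+00,  2.43789481e-03]), 'contact_force': array([0.33933606, 0.364089  , 0.31211727]), 'wrist_torque': array([0.00098435, 0.00062572, 0.00549949]), 'grip_force': 0.0, 'opening': 0.08531522286091281}
[[ 3.34100602e-04 -9.60154533e-01 -2.79469429e-01  7.05347627e-02]
 [ 9.99999923e-01  2.62980916e-04  2.91975612e-04  3.97152589e-04]
 [-2.06846581e-04 -2.79469505e-01  9.60154546e-01 -1.41555750e-01]
 [ 0.00000000e+00  0.00000000e+00  0.00000000e+00  1.00000000e+00]]
```

View pics/scene0.png

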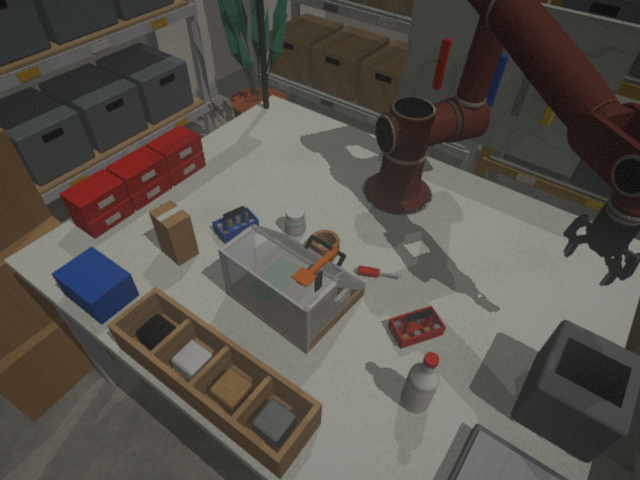

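View pics/side0.png

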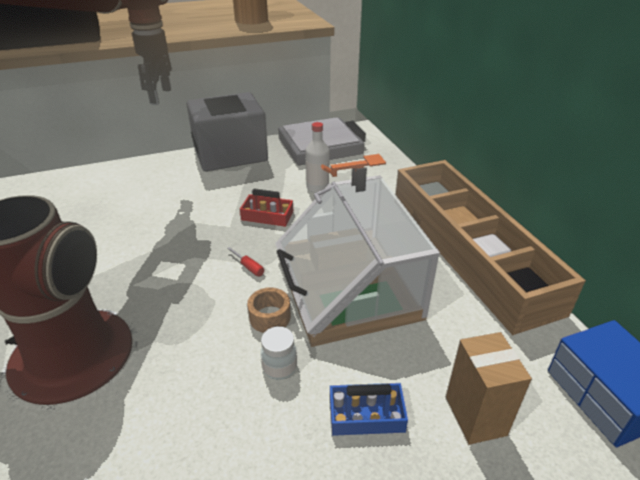

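Scene: locker at centre (scene ~(290,285)), red tote (417,326), blue tote (235,222), orange catch (303,275). Side: handle bar about (283,255)-(295,292), orange pad (370,160), green mat in the near (−y) bay at (360,300). I'll enlarge the locker.

Run:
```python
import cv2,numpy as np
a=cv2.imread("pics/scene0.png")[215:355,205:455];b=cv2.imread("pics/side0.png")[145:350,230:450]
a=cv2.resize(a,None,fx=3.2,fy=3.2,interpolation=cv2.INTER_CUBIC);b=cv2.resize(b,None,fx=2.9,fy=2.9,interpolation=cv2.INTER_CUBIC)
cv2.imwrite("pics/a.png",a);cv2.imwrite("pics/b.png",b)
```

```text
(no output)
```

View pics/a.png

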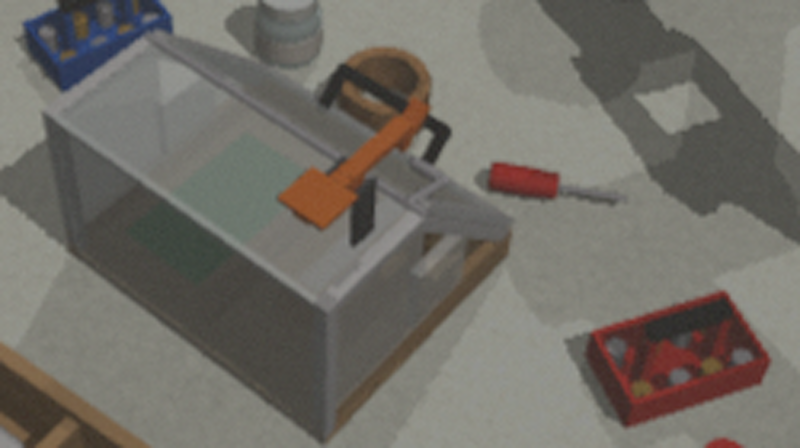

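View pics/b.png

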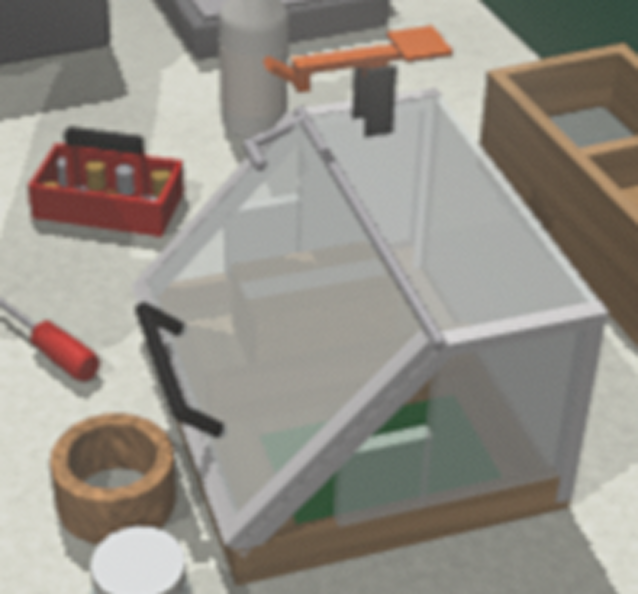

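```bash
cat > fit.py <<'E'
from h import *
from scipy.optimize import least_squares
sc=dict(np.load("scene0.npz"));sd=dict(np.load("side0.npz"))
A=lambda u,v:(205+u/3.2,215+v/3.2); B=lambda u,v:(230+u/2.9,145+v/2.9)
def ptsof(l):return l
L=[(sc,A(42,112),(.12,-.14,.175)),(sc,A(325,302),(.12,.14,.175)),(sc,A(325,440),(.12,.14,0)),(sc,A(72,250),(.12,-.14,0)),(sc,A(508,245),(-.12,.14,0)),
(sd,B(602,312),(.12,-.14,.175)),(sd,B(435,95),(.12,.14,.175)),(sd,B(235,580),(-.12,-.14,0)),(sd,B(570,508),(.12,-.14,0)),
(sc,A(318,198),(.088,.105,.24)),(sd,B(423,43),(.088,.105,.24))]
def W(p,q):
    c,s=np.cos(p[2]),np.sin(p[2]);return np.array([p[0]+c*q[0]-s*q[1],p[1]+s*q[0]+c*q[1],q[2]])
def TW(p,P): # tote pts
    return W(p,P)
if __name__=="__main__":
    f=lambda p:np.concatenate([np.array(proj(i,W(p,q)))-u for i,u,q in L])
    r=least_squares(f,[.6,0,0],loss="soft_l1");print("locker",r.x,np.degrees(r.x[2]));print(f(r.x).reshape(-1,2).round(1).tolist())
    for n,pts in (("pad",[(sc,A(318,198)),(sd,B(423,43))]),("tote handle",[(sc,A(689,314)),(sd,B(105,139))]),("door handle",[(sc,A(392,100)),(sd,B(163,360))])):
        print(n,tri([ray(i,*u) for i,u in pts]).round(4))
    for q in [(587,345),(725,293),(768,355),(632,415)]: print("rim",onz(sc,*A(*q),.035).round(3))
    for q in [(30,178),(183,160),(165,210)]: print("rimb",onz(sd,*B(*q),.035).round(3))
    print("handle ends",onz(sc,*A(648,326),.075).round(3),onz(sc,*A(730,306),.075).round(3))
E
python3 fit.py
```

```text
locker [ 0.54635948 -0.00881526 -0.06688954] -3.832488067269569
[[0.1, -1.5], [0.2, 1.4], [-0.3, 0.2], [-0.3, -0.3], [-0.0, 1.3], [1.5, -0.1], [0.2, -2.6], [-0.3, 2.1], [-0.2, -0.3], [-0.2, -2.4], [-1.4, -1.3]]
pad [0.6445 0.0918 0.2358]
tote handle [0.4566 0.3037 0.0688]
door handle [0.4159 0.0011 0.0791]
rim [0.504 0.248 0.035]
rim [0.394 0.312 0.035]
rim [0.428 0.365 0.035]
rim [0.538 0.306 0.035]
rimb [0.392 0.316 0.035]
rimb [0.524 0.297 0.035]
rimb [0.487 0.23  0.035]
handle ends [0.488 0.285 0.075] [0.435 0.327 0.075]
```

```bash
cat > plan.py <<'E'
from h import *
LP=np.array([.546,-.009,-.067])
def loc(x,y,z):
    c,s=np.cos(LP[2]),np.sin(LP[2]);return np.array([LP[0]+c*x-s*y,LP[1]+s*x+c*y,z])
def ori(xaz,tx=0,ty=0):
    "tool down, tool x at azimuth xaz deg, then turned about own x by tx and own y by ty (deg)"
    a=np.radians(xaz);x=np.array([np.cos(a),np.sin(a),0]);z=np.array([0,0,-1.])
    return R.from_matrix(np.c_[x,np.cross(z,x),z])*R.from_euler("x",tx,degrees=True)*R.from_euler("y",ty,degrees=True)
def plan(wps,start=None):
    "wps: (pos,R,grip,n). prints rows in calls of 8"
    s=ctrl.get_obs()
    p,r=start or (np.array(s["tool_pos"]),R.from_rotvec(s["tool_rot"]))
    rows=[]
    for P,Q,g,n in wps:
        p0,r0=p,r;rv=(r0.inv()*Q).as_rotvec()
        for k in range(1,n+1):
            Pt=p0+(P-p0)*k/n;Qt=r0*R.from_rotvec(rv*k/n)
            d=np.round(r.inv().apply(Pt-p)/.05,2);a=np.round((r.inv()*Qt).as_rotvec()/np.radians(8),2)
            if max(abs(d).max(),abs(a).max())>1: print("TOO BIG",d,a)
            p=p+r.apply(d*.05);r=r*R.from_rotvec(a*np.radians(8));rows.append([g,d.tolist(),a.tolist()])
    for i in range(0,len(rows),8): print(str(rows[i:i+8]).replace(" ",""))
    return p,r
yd=np.degrees(LP[2])
def doorpose(th,tau):
    psi=np.radians(212.8)-th; H=loc(.010+.1703*np.cos(psi),0,.175+.1703*np.sin(psi))
    Q=ori(90+yd,tau); return H+.019*Q.as_matrix()[:,2],Q
E
python3 - <<'E'
from plan import *
from fit import sc,sd,A,B
print("tape",onz(sd,*B(112,455),.045),onz(sc,*A(385,85),.045),"jar",onz(sd,*B(138,560),.075),"bottle top",onz(sc,431,357,.19),onz(sd,317,127,.19))
print("driver",onz(sd,*B(65,350),.015))
P,Q=doorpose(0,-10);print(P)
up=Q.as_matrix()[:,2]
plan([(np.array([.30,.45,.30]),ori(130),.45,5),(np.array([.38,.15,.29]),ori(100),.45,9),(P-.12*up,Q,.45,8),(P-.05*up,Q,.45,2)])
E
```

```text
tape [ 0.36566313 -0.04172057  0.045     ] [ 0.37694416 -0.03157741  0.045     ] jar [ 0.35030677 -0.16082505  0.075     ] bottle top [0.62704008 0.38837024 0.19      ] [0.61678621 0.37006052 0.19      ]
driver [0.3686041  0.10818655 0.015     ]
[ 4.16442160e-01 -3.06612638e-04  6.40357445e-02]
[[0.45,[-0.32,-0.36,-0.28],[-0.0,0.0,0.62]],[0.45,[-0.34,-0.33,-0.28],[-0.0,0.0,0.61]],[0.45,[-0.37,-0.3,-0.27],[-0.01,0.0,0.62]],[0.45,[-0.4,-0.26,-0.28],[0.0,0.0,0.62]],[0.45,[-0.42,-0.23,-0.28],[-0.0,0.0,0.62]],[0.45,[-0.62,-0.29,0.02],[-0.0,0.0,0.42]],[0.45,[-0.65,-0.26,0.02],[-0.0,0.0,0.41]],[0.45,[-0.65,-0.22,0.03],[-0.0,0.0,0.42]]]
[[0.45,[-0.67,-0.18,0.02],[-0.0,0.0,0.41]],[0.45,[-0.67,-0.14,0.02],[-0.0,0.0,0.42]],[0.45,[-0.68,-0.1,0.02],[-0.0,0.0,0.42]],[0.45,[-0.69,-0.06,0.03],[-0.0,0.0,0.41]],[0.45,[-0.69,-0.02,0.02],[-0.0,0.0,0.42]],[0.45,[-0.69,0.02,0.02],[-0.0,0.0,0.42]],[0.45,[-0.37,-0.03,0.27],[-0.16,-0.02,0.22]],[0.45,[-0.38,-0.02,0.27],[-0.15,-0.02,0.21]]]
[[0.45,[-0.37,-0.01,0.27],[-0.16,-0.02,0.22]],[0.45,[-0.37,-0.01,0.27],[-0.15,-0.01,0.21]],[0.45,[-0.37,-0.01,0.27],[-0.16,-0.02,0.22]],[0.45,[-0.38,0.0,0.28],[-0.15,-0.02,0.21]],[0.45,[-0.37,0.01,0.27],[-0.16,-0.02,0.22]],[0.45,[-0.37,0.01,0.28],[-0.15,-0.02,0.21]],[0.45,[0.0,0.0,0.7],[-0.0,0.0,0.0]],[0.45,[0.0,0.0,0.7],[-0.0,0.0,0.0]]]
```

>>> play_rows:
  series:
    - [0.45,[-0.32,-0.36,-0.28],[0,0,0.62]]
    - [0.45,[-0.34,-0.33,-0.28],[0,0,0.61]]
    - [0.45,[-0.37,-0.3,-0.27],[0,0,0.62]]
    - [0.45,[-0.4,-0.26,-0.28],[0,0,0.62]]
    - [0.45,[-0.42,-0.23,-0.28],[0,0,0.62]]
    - [0.45,[-0.62,-0.29,0.02],[0,0,0.42]]
    - [0.45,[-0.65,-0.26,0.02],[0,0,0.41]]
    - [0.45,[-0.65,-0.22,0.03],[0,0,0.42]]

```text
t: 1.15
tool_pos: [0.3269, 0.3491, 0.297]
tool_rot: [-1.574, -2.719, 0.0]
contact_force: [-0.7, 0.3, 0.6]
opening: 0.0381
grip_force: 0.0
```

>>> play_rows:
  series:
    - [0.45,[-0.67,-0.18,0.02],[0,0,0.41]]
    - [0.45,[-0.67,-0.14,0.02],[0,0,0.42]]
    - [0.45,[-0.68,-0.1,0.02],[0,0,0.42]]
    - [0.45,[-0.69,-0.06,0.03],[0,0,0.41]]
    - [0.45,[-0.69,-0.02,0.02],[0,0,0.42]]
    - [0.45,[-0.69,0.02,0.02],[0,0,0.42]]
    - [0.45,[-0.37,-0.03,0.27],[-0.16,-0.02,0.22]]
    - [0.45,[-0.38,-0.02,0.27],[-0.15,-0.02,0.21]]

```text
t: 2.15
tool_pos: [0.3841, 0.112, 0.2633]
tool_rot: [2.071, 2.318, 0.047]
contact_force: [-0.2, -0.6, -1.0]
opening: 0.0381
grip_force: 0.0
```

>>> play_rows:
  series:
    - [0.45,[-0.37,-0.01,0.27],[-0.16,-0.02,0.22]]
    - [0.45,[-0.37,-0.01,0.27],[-0.15,-0.01,0.21]]
    - [0.45,[-0.37,-0.01,0.27],[-0.16,-0.02,0.22]]
    - [0.45,[-0.38,0,0.28],[-0.15,-0.02,0.21]]
    - [0.45,[-0.37,0.01,0.27],[-0.16,-0.02,0.22]]
    - [0.45,[-0.37,0.01,0.28],[-0.15,-0.02,0.21]]
    - [0.45,[0,0,0.7],[0,0,0]]
    - [0.45,[0,0,0.7],[0,0,0]]

```text
t: 3.15
tool_pos: [0.4081, 0.0001, 0.1131]
tool_rot: [2.198, 2.054, 0.18]
contact_force: [0.3, 0.4, 0.2]
opening: 0.0389
grip_force: 0.0
```

Run:
```python
from plan import *
im=wrist();c=im["color"].copy()
for e in (-.055,0,.055):
    P=loc(.010+.1703*np.cos(np.radians(212.8)),e,.175+.1703*np.sin(np.radians(212.8)))
    u,v=proj(im,P);print(e,round(u),round(v)); cv2.circle(c,(int(u),int(v)),4,(0,255,255),1)
cv2.imwrite("pics/w1.png",c);np.savez("w1.npz",**im)
P,Q=doorpose(0,-10);plan([(P,Q,.45,4)])
```

```text
-0.055 316 361
0 316 276
0.055 316 176
[[0.45,[-0.0,0.02,0.22],[-0.02,-0.0,-0.0]],[0.45,[-0.0,0.02,0.23],[-0.01,-0.0,-0.0]],[0.45,[-0.01,0.02,0.22],[-0.02,-0.01,-0.0]],[0.45,[0.0,0.02,0.22],[-0.01,0.0,-0.0]]]
```

View pics/w1.png

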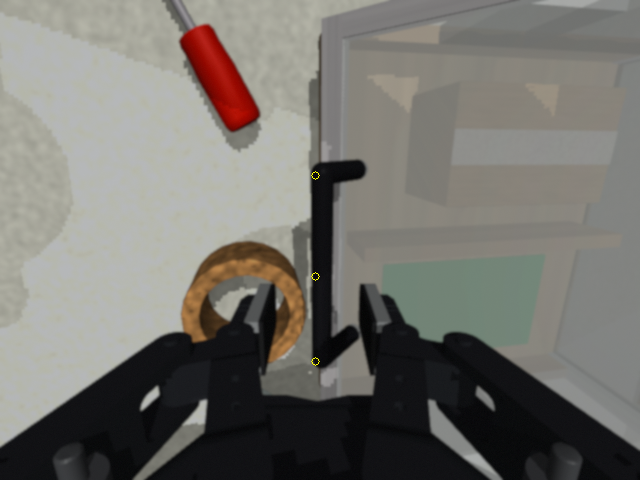

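The bar is seen at x≈321 px, against 316 predicted, so it is about 2 mm farther out and parallel. The mat is the green patch at (382–545, 258–346). I'll descend with the correction and grip.

>>> play_rows:
  series:
    - [0.45,[0,0.03,0.23],[0,0,0]]
    - [0.45,[0,0.03,0.23],[0,0,0]]
    - [0.45,[0,0.03,0.23],[0,0,0]]
    - [0.45,[0,0.03,0.22],[0,0,0]]
    - [0,[0,0,0],[0,0,0]]
    - [0,[0,0,0],[0,0,0]]
    - [0,[0,0,0],[0,0,0]]
    - [0,[0,0,0],[0,0,0]]
  force: 40

```text
t: 4.2
tool_pos: [0.4185, -0.0001, 0.0687]
tool_rot: [2.203, 2.061, 0.17]
contact_force: [-12.7, 0.7, 3.9]
opening: 0.0102
grip_force: 39.0
```

```bash
sed -i 's/^LP=.*/LP=np.array([.548,-.009,-.067])/' plan.py
python3 - <<'E'
from plan import *
P,Q=doorpose(0,-10);s=ctrl.get_obs();print(P-s["tool_pos"],s["opening"],s["grip_force"],s["contact_force"])
N=30;th=np.linspace(0,1.97,N+1)[1:]
p,r=plan([(*doorpose(t,-10+30*t/1.97),0,1) for t in th],start=(P,Q))
E
```

```text
[-3.96833738e-05 -1.77844149e-04 -4.63501094e-03] 0.010248486161463668 39.002219438552856 [-12.71905364   0.73268482   3.93247331]
[[0,[0.0,-0.09,-0.21],[0.12,-0.0,0.0]],[0,[0.0,-0.07,-0.21],[0.13,-0.0,0.0]],[0,[0.0,-0.07,-0.22],[0.12,0.0,0.0]],[0,[0.0,-0.05,-0.22],[0.13,0.0,0.0]],[0,[0.0,-0.05,-0.22],[0.12,0.0,0.0]],[0,[0.0,-0.03,-0.22],[0.13,-0.0,0.0]],[0,[0.0,-0.03,-0.22],[0.12,0.0,0.0]],[0,[0.0,-0.01,-0.22],[0.13,0.0,0.0]]]
[[0,[0.0,-0.0,-0.23],[0.12,0.0,0.0]],[0,[0.0,0.01,-0.22],[0.13,0.0,0.0]],[0,[0.0,0.02,-0.22],[0.12,0.0,0.0]],[0,[-0.0,0.03,-0.22],[0.13,0.0,0.0]],[0,[-0.0,0.04,-0.22],[0.12,0.0,0.0]],[0,[-0.0,0.05,-0.22],[0.13,0.0,0.0]],[0,[-0.0,0.06,-0.21],[0.12,0.0,0.0]],[0,[-0.0,0.07,-0.21],[0.13,0.0,0.0]]]
[[0,[-0.0,0.08,-0.21],[0.13,0.0,0.0]],[0,[-0.0,0.1,-0.2],[0.12,0.0,0.0]],[0,[-0.0,0.1,-0.19],[0.12,0.0,0.0]],[0,[-0.0,0.11,-0.19],[0.13,0.0,0.0]],[0,[-0.0,0.12,-0.19],[0.12,0.0,0.0]],[0,[-0.0,0.13,-0.18],[0.13,0.0,0.0]],[0,[-0.0,0.13,-0.17],[0.12,0.0,0.0]],[0,[-0.0,0.15,-0.16],[0.13,0.0,0.0]]]
[[0,[-0.0,0.15,-0.16],[0.12,0.0,0.0]],[0,[-0.0,0.16,-0.15],[0.13,0.0,0.0]],[0,[-0.0,0.17,-0.14],[0.12,0.0,0.0]],[0,[-0.0,0.17,-0.13],[0.13,0.0,0.0]],[0,[-0.0,0.18,-0.13],[0.12,0.0,0.0]],[0,[-0.0,0.19,-0.11],[0.13,0.0,0.0]]]
```

>>> play_rows:
  series:
    - [0,[0,-0.09,-0.21],[0.12,0,0]]
    - [0,[0,-0.07,-0.21],[0.13,0,0]]
    - [0,[0,-0.07,-0.22],[0.12,0,0]]
    - [0,[0,-0.05,-0.22],[0.13,0,0]]
    - [0,[0,-0.05,-0.22],[0.12,0,0]]
    - [0,[0,-0.03,-0.22],[0.13,0,0]]
    - [0,[0,-0.03,-0.22],[0.12,0,0]]
    - [0,[0,-0.01,-0.22],[0.13,0,0]]

```text
t: 5.2
tool_pos: [0.3895, 0.0018, 0.1523]
tool_rot: [2.28, 2.133, 0.028]
contact_force: [-6.7, -0.8, -6.8]
opening: 0.0103
grip_force: 38.8
```

Run:
```python
from plan import *
s=ctrl.get_obs();P,Q=doorpose(8*1.97/30,-10+8);print(P-s["tool_pos"],s["contact_force"],s["opening"])
```

```text
[-0.00061187 -0.00016462 -0.00431459] [-6.67496467 -0.77856804 -6.84519961] 0.010317724834602218
```

Tracking well; continuing to raise.

>>> play_rows:
  series:
    - [0,[0,0,-0.23],[0.12,0,0]]
    - [0,[0,0.01,-0.22],[0.13,0,0]]
    - [0,[0,0.02,-0.22],[0.12,0,0]]
    - [0,[0,0.03,-0.22],[0.13,0,0]]
    - [0,[0,0.04,-0.22],[0.12,0,0]]
    - [0,[0,0.05,-0.22],[0.13,0,0]]
    - [0,[0,0.06,-0.21],[0.12,0,0]]
    - [0,[0,0.07,-0.21],[0.13,0,0]]

```text
t: 6.2
tool_pos: [0.4055, 0.0008, 0.2405]
tool_rot: [-2.231, -2.087, 0.121]
contact_force: [-12.2, 0.8, -0.2]
opening: 0.0105
grip_force: 39.0
```

>>> play_rows:
  series:
    - [0,[0,0.08,-0.21],[0.13,0,0]]
    - [0,[0,0.1,-0.2],[0.12,0,0]]
    - [0,[0,0.1,-0.19],[0.12,0,0]]
    - [0,[0,0.11,-0.19],[0.13,0,0]]
    - [0,[0,0.12,-0.19],[0.12,0,0]]
    - [0,[0,0.13,-0.18],[0.13,0,0]]
    - [0,[0,0.13,-0.17],[0.12,0,0]]
    - [0,[0,0.15,-0.16],[0.13,0,0]]

```text
t: 7.2
tool_pos: [0.4544, -0.0027, 0.3032]
tool_rot: [-2.134, -1.995, 0.286]
contact_force: [-53.1, 0.1, -9.8]
opening: 0.0101
grip_force: 38.8
```

>>> play_rows:
  series:
    - [0,[0,0.15,-0.16],[0.12,0,0]]
    - [0,[0,0.16,-0.15],[0.13,0,0]]
    - [0,[0,0.17,-0.14],[0.12,0,0]]
    - [0,[0,0.17,-0.13],[0.13,0,0]]
    - [0,[0,0.18,-0.13],[0.12,0,0]]
    - [0,[0,0.19,-0.11],[0.13,0,0]]
    - [0,[0,0,0],[0,0,0]]

```text
t: 8.07
tool_pos: [0.5269, -0.0075, 0.3368]
tool_rot: [-2.096, -1.96, 0.342]
contact_force: [-5.7, 0.3, 13.2]
opening: 0.0099
grip_force: 40.1
```

Run:
```python
from plan import *
s=ctrl.get_obs();z=R.from_rotvec(s["tool_rot"]).as_matrix()[:,2]
H=s["tool_pos"]-.019*z; h=loc(.010,0,.175);d=H-h;print(d,np.hypot(d[0],d[2]),"theta",np.radians(212.8)-np.arctan2(d[2],d[0]),s["contact_force"],s["opening"])
im=imaging.get_image("side");cv2.imwrite("pics/s1.png",im["color"])
```

```text
[-0.02468581  0.00178596  0.1796748 ] 0.1813626806670837 theta 2.0067275155964714 [-5.671205    0.31342691 13.20660209] 0.009889673921908784
```

View pics/s1.png

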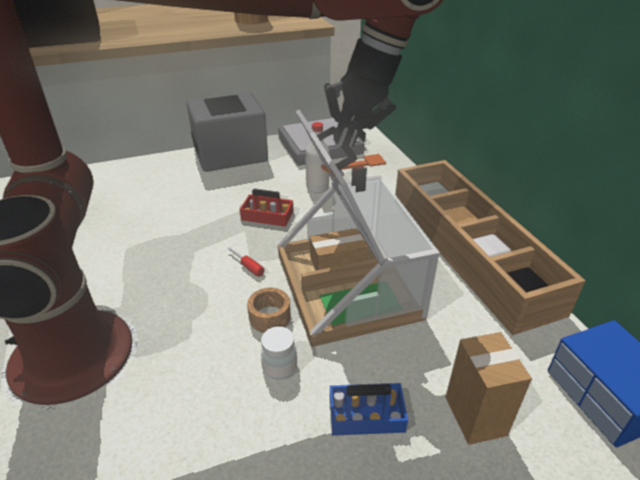

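Door is up at the stop, with the handle at about (335,150). Release, back off upward, then go to look down at the red tote.

Run:
```python
from plan import *
s=ctrl.get_obs();p=s["tool_pos"];r=R.from_rotvec(s["tool_rot"]);z=r.as_matrix()[:,2]
E=p-.11*z
p,r=plan([(p,r,.4,4),(E,r,.4,4),(np.array([.52,.22,.42]),ori(115),.8,8),(np.array([.455,.30,.30]),ori(148),.8,8)])
```

```text
[[0.4,[0.0,0.0,0.0],[0.0,0.0,0.0]],[0.4,[0.0,0.0,0.0],[0.0,0.0,0.0]],[0.4,[0.0,0.0,0.0],[0.0,0.0,0.0]],[0.4,[0.0,0.0,0.0],[0.0,0.0,0.0]],[0.4,[-0.0,-0.0,-0.55],[0.0,0.0,0.0]],[0.4,[0.0,0.0,-0.55],[0.0,0.0,0.0]],[0.4,[0.0,0.0,-0.55],[0.0,0.0,0.0]],[0.4,[0.0,0.0,-0.55],[0.0,0.0,0.0]]]
[[0.8,[0.57,-0.12,0.1],[-0.3,-0.08,-0.45]],[0.8,[0.57,-0.09,0.08],[-0.31,-0.08,-0.44]],[0.8,[0.58,-0.06,0.08],[-0.3,-0.07,-0.45]],[0.8,[0.58,-0.03,0.07],[-0.3,-0.08,-0.44]],[0.8,[0.59,0.01,0.06],[-0.3,-0.08,-0.45]],[0.8,[0.58,0.05,0.06],[-0.31,-0.08,-0.45]],[0.8,[0.58,0.07,0.05],[-0.3,-0.07,-0.44]],[0.8,[0.57,0.11,0.06],[-0.3,-0.08,-0.45]]]
[[0.8,[0.25,-0.06,0.3],[-0.0,-0.0,-0.52]],[0.8,[0.25,-0.05,0.3],[-0.0,-0.0,-0.51]],[0.8,[0.26,-0.02,0.3],[-0.0,-0.0,-0.52]],[0.8,[0.26,-0.01,0.3],[-0.0,-0.0,-0.51]],[0.8,[0.26,0.01,0.3],[-0.0,-0.0,-0.52]],[0.8,[0.25,0.03,0.3],[-0.0,-0.0,-0.51]],[0.8,[0.26,0.05,0.3],[-0.0,-0.0,-0.52]],[0.8,[0.25,0.07,0.3],[-0.0,-0.0,-0.51]]]
```

>>> play_rows:
  series:
    - [0.4,[0,0,0],[0,0,0]]
    - [0.4,[0,0,0],[0,0,0]]
    - [0.4,[0,0,0],[0,0,0]]
    - [0.4,[0,0,0],[0,0,0]]
    - [0.4,[0,0,-0.55],[0,0,0]]
    - [0.4,[0,0,-0.55],[0,0,0]]
    - [0.4,[0,0,-0.55],[0,0,0]]
    - [0.4,[0,0,-0.55],[0,0,0]]

```text
t: 9.12
tool_pos: [0.564, -0.01, 0.4343]
tool_rot: [-2.093, -1.958, 0.345]
contact_force: [0.4, -0.4, 0.7]
opening: 0.0341
grip_force: 0.0
```

>>> play_rows:
  series:
    - [0.8,[0.57,-0.12,0.1],[-0.3,-0.08,-0.45]]
    - [0.8,[0.57,-0.09,0.08],[-0.31,-0.08,-0.44]]
    - [0.8,[0.58,-0.06,0.08],[-0.3,-0.07,-0.45]]
    - [0.8,[0.58,-0.03,0.07],[-0.3,-0.08,-0.44]]
    - [0.8,[0.59,0.01,0.06],[-0.3,-0.08,-0.45]]
    - [0.8,[0.58,0.05,0.06],[-0.31,-0.08,-0.45]]
    - [0.8,[0.58,0.07,0.05],[-0.3,-0.07,-0.44]]
    - [0.8,[0.57,0.11,0.06],[-0.3,-0.08,-0.45]]

```text
t: 10.12
tool_pos: [0.5194, 0.2208, 0.4135]
tool_rot: [-1.683, -2.649, 0.001]
contact_force: [-0.6, -0.9, -0.5]
opening: 0.0682
grip_force: 0.0
```

>>> play_rows:
  series:
    - [0.8,[0.25,-0.06,0.3],[0,0,-0.52]]
    - [0.8,[0.25,-0.05,0.3],[0,0,-0.51]]
    - [0.8,[0.26,-0.02,0.3],[0,0,-0.52]]
    - [0.8,[0.26,-0.01,0.3],[0,0,-0.51]]
    - [0.8,[0.26,0.01,0.3],[0,0,-0.52]]
    - [0.8,[0.25,0.03,0.3],[0,0,-0.51]]
    - [0.8,[0.26,0.05,0.3],[0,0,-0.52]]
    - [0.8,[0.25,0.07,0.3],[0,0,-0.51]]

```text
t: 11.12
tool_pos: [0.4537, 0.3007, 0.2933]
tool_rot: [-0.862, -3.017, 0.001]
contact_force: [1.3, -0.8, 0.3]
opening: 0.0684
grip_force: 0.0
```

Run:
```python
from plan import *
im=wrist();cv2.imwrite("pics/w2.png",im["color"]);np.savez("w2.npz",**im)
c=im["color"].astype(int);m=((c[...,2]>90)&(c[...,1]<60)&(c[...,0]<60)).astype(np.uint8)
m=cv2.morphologyEx(m,cv2.MORPH_CLOSE,np.ones((25,25)))
cs,_=cv2.findContours(m,0,2);k=max(cs,key=cv2.contourArea);b=cv2.boxPoints(cv2.minAreaRect(k));print(cv2.contourArea(k),b.round())
g=np.array([onz(im,*q,.035) for q in b]);print(g.round(3),g.mean(0))
sd=imaging.get_image("side");cv2.imwrite("pics/s2.png",sd["color"])
o=np.zeros((480,1280,3),np.uint8);o[:,:640]=im["color"];o[:,640:]=sd["color"]
cv2.imwrite("pics/w2s2.png",cv2.resize(o,(800,300),interpolation=cv2.INTER_AREA))
```

```text
5260.0 [[292. 251.]
 [295. 155.]
 [353. 157.]
 [349. 253.]]
[[0.487 0.242 0.035]
 [0.391 0.31  0.035]
 [0.428 0.365 0.035]
 [0.528 0.302 0.035]] [0.45822485 0.30502814 0.035     ]
```

View pics/w2s2.png

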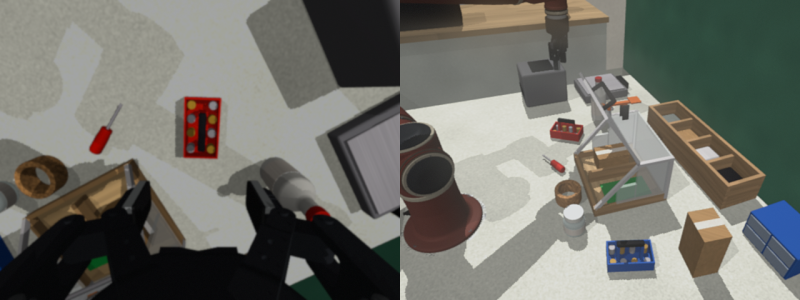

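Door stays up locked (side view). Red tote is seen at about (322,205) in the wrist view, centred near (0.458,0.305) with its long axis at about 146°. I'll check the bar, then plan the tilted grasp.

Run:
```python
from plan import *
im=dict(np.load("w2.npz"));c=im["color"].astype(int).max(2)
m=(c<45).astype(np.uint8);m[:,:300]=0;m[:,346:]=0;m[:165]=0;m[250:]=0
cs,_=cv2.findContours(m,0,2);k=max(cs,key=cv2.contourArea);rc=cv2.minAreaRect(k);print(rc)
b=cv2.boxPoints(rc);g=np.array([onz(im,*q,.073) for q in b]);print(g.mean(0),g.round(3))
G=np.array([.458,.305,.068]);Q=ori(146.3,0,-45);T=G+.019*Q.as_matrix()[:,2]
plan([(T+[0,0,.10],Q,.6,8)]);
```

```text
((322.9233093261719, 211.41693115234375), (10.751402854919434, 61.11113739013672), 2.2906100749969482)
[0.4586884 0.3052975 0.073    ] [[0.484 0.281 0.073]
 [0.427 0.32  0.073]
 [0.434 0.329 0.073]
 [0.491 0.291 0.073]]
[[0.6,[-0.04,0.02,0.34],[0.01,-0.71,0.03]],[0.6,[-0.01,0.01,0.35],[0.0,-0.71,0.03]],[0.6,[0.03,0.02,0.34],[0.01,-0.71,0.02]],[0.6,[0.06,0.02,0.34],[0.01,-0.7,0.03]],[0.6,[0.09,0.02,0.33],[0.0,-0.71,0.03]],[0.6,[0.13,0.02,0.32],[0.01,-0.71,0.03]],[0.6,[0.16,0.01,0.31],[0.01,-0.71,0.02]],[0.6,[0.18,0.02,0.29],[0.0,-0.71,0.03]]]
```

>>> play_rows:
  series:
    - [0.6,[-0.04,0.02,0.34],[0,-0.71,0.03]]
    - [0.6,[-0.01,0.01,0.35],[0,-0.71,0.03]]
    - [0.6,[0.03,0.02,0.34],[0.01,-0.71,0.02]]
    - [0.6,[0.06,0.02,0.34],[0,-0.7,0.03]]
    - [0.6,[0.09,0.02,0.33],[0,-0.71,0.03]]
    - [0.6,[0.13,0.02,0.32],[0.01,-0.71,0.03]]
    - [0.6,[0.16,0.01,0.31],[0,-0.71,0.02]]
    - [0.6,[0.18,0.02,0.29],[0,-0.71,0.03]]

```text
t: 12.22
tool_pos: [0.4719, 0.2978, 0.158]
tool_rot: [0.691, 2.264, -0.275]
contact_force: [-0.0, 0.4, -0.5]
opening: 0.051
grip_force: 0.0
```

Run:
```python
from plan import *
G=np.array([.458,.305,.068]);Q=ori(146,0,-45);T=G+.019*Q.as_matrix()[:,2]
s=ctrl.get_obs();print(s["q"].round(2),T-s["tool_pos"],(R.from_rotvec(s["tool_rot"]).inv()*Q).as_rotvec(degrees=True))
plan([(T,Q,.6,7)])
```

```text
[ 0.78 -0.07  2.01 -0.86  1.17  0.14] [-0.00280841 -0.00032109 -0.10341037] [ 0.61175789  0.32217248 -0.2002498 ]
[[0.6,[0.21,-0.01,0.2],[0.01,0.01,-0.0]],[0.6,[0.22,-0.01,0.21],[0.01,0.0,-0.01]],[0.6,[0.21,-0.0,0.2],[0.01,0.01,-0.0]],[0.6,[0.22,-0.01,0.2],[0.01,0.0,-0.0]],[0.6,[0.21,-0.01,0.21],[0.01,0.01,-0.01]],[0.6,[0.21,-0.0,0.2],[0.02,0.0,-0.0]],[0.6,[0.22,-0.01,0.21],[0.01,0.01,-0.01]]]
```

>>> play_rows:
  series:
    - [0.6,[0.21,-0.01,0.2],[0.01,0.01,0]]
    - [0.6,[0.22,-0.01,0.21],[0.01,0,0]]
    - [0.6,[0.21,0,0.2],[0.01,0.01,0]]
    - [0.6,[0.22,-0.01,0.2],[0.01,0,0]]
    - [0.6,[0.21,-0.01,0.21],[0.01,0.01,0]]
    - [0.6,[0.21,0,0.2],[0.02,0,0]]
    - [0.6,[0.22,-0.01,0.21],[0.01,0.01,0]]
    - [0.6,[0,0,0],[0,0,0]]

```text
t: 13.22
tool_pos: [0.4671, 0.2963, 0.0519]
tool_rot: [0.696, 2.276, -0.292]
contact_force: [0.0, 0.4, 0.5]
opening: 0.0514
grip_force: 0.0
```

Run:
```python
from plan import *
G=np.array([.458,.305,.068]);Q=ori(146,0,-45);T=G+.019*Q.as_matrix()[:,2]
s=ctrl.get_obs();print(s["q"].round(2),T-s["tool_pos"],(R.from_rotvec(s["tool_rot"]).inv()*Q).as_rotvec(degrees=True),s["contact_force"])
```

```text
[ 0.78  0.1   2.04 -0.92  1.05  0.31] [0.00205034 0.00115565 0.00263543] [-0.26343857 -0.24005395  0.08754756] [0.04071655 0.4052389  0.49623096]
```

```bash
cat > kin.py <<'E'
from plan import *
from scipy.optimize import least_squares
def fk(q,p):
    h,L1,L2,L3,a,b=p
    Z=lambda t:R.from_euler("z",t);Y=lambda t:R.from_euler("y",t)
    r=Z(q[0])*Y(q[1]); x=np.array([0,0,h])+Z(q[0]).apply([b,0,0])+r.apply([0,0,L1])
    r=r*Y(q[2]); x=x+r.apply([a,0,L2]); r=r*Z(q[3])*Y(q[4]); x=x+r.apply([0,0,L3]); r=r*Z(q[5])*R.from_euler("z",np.pi/2)
    return x,r
D=[([1.01002,.05324,1.61398,0,1.47602,-.11902],[.26695,.56458,.23032],[-.68815,-3.06473,.00244])]
K0=[.4,.6,.55,.25,0,0]
E
python3 - <<'E'
from kin import *
import json
s=ctrl.get_obs();D.append((s["q"],s["tool_pos"],s["tool_rot"]))
print(s["q"].tolist())
D.append(([.78,-.07,2.01,-.86,1.17,.14],[.4719,.2978,.158],[.691,2.264,-.275]))
for q,x,r in D: print((R.from_rotvec(r).inv()*fk(q,K0)[1]).as_rotvec(degrees=True).round(2))
f=lambda p:np.concatenate([fk(q,p)[0]-x for q,x,r in D]+[(np.array(p)-K0)*1e-3])
o=least_squares(f,K0);print(o.x.round(4),np.abs(f(o.x)).max());np.save("k.npy",o.x)
lo=[-3.01,-1.01,.06,-1.02,.09,-3.14];hi=[3.01,2.22,2.58,4.17,2.62,3.14]
def ik(T,Q,q0):
    g=lambda q:np.r_[fk(q,o.x)[0]-T,.2*(Q.inv()*fk(q,o.x)[1]).as_rotvec()]
    return least_squares(g,np.clip(q0,np.array(lo)+1e-3,np.array(hi)-1e-3),bounds=(lo,hi))
w1=dict(np.load("w1.npz"))
for uv in [(382,263),(545,255),(532,346)]:
    P=onz(w1,*uv,.015);d=P[:2]-LP[:2];c_,s_=np.cos(LP[2]),np.sin(LP[2]);print("mat corner in locker",(c_*d[0]+s_*d[1]).round(4),(-s_*d[0]+c_*d[1]).round(4))
q=s["q"];Q=ori(180+yd,0,-45);z=Q.as_matrix()[:,2]
for d in (0,.06,.12,.17):
  for q0 in (q,np.array([-.1,0,2.2,0,.9,-1.5])):
    r=ik(loc(-.616*d,-.0675,.083+.788*d)+.019*z,Q,q0);print(d,r.x.round(2),np.abs(r.fun).max().round(4))
E
```

```text
[0.7824022688386864, 0.10185564905948528, 2.043516866639962, -0.9221499714834841, 1.0510864841822518, 0.3114150063162998]
[-0. -0.  0.]
[ 0.  0. -0.]
[ 0.2  -0.15 -0.25]
[0.174  0.3667 0.5339 0.1733 0.0818 0.0767] 0.06254496295949369
mat corner in locker -0.0698 -0.021
mat corner in locker 0.0802 -0.0232
mat corner in locker 0.0861 -0.1154
0 [-0.16 -0.14  2.25  0.26  0.26 -1.88] 0.0
0 [-0.16 -0.14  2.25  0.26  0.26 -1.88] 0.0
0.06 [-0.17 -0.39  2.34  0.17  0.41 -1.8 ] 0.0
0.06 [-0.17 -0.39  2.34  0.17  0.41 -1.8 ] 0.0
0.12 [-0.18 -0.64  2.4   0.14  0.6  -1.76] 0.0
0.12 [-0.18 -0.64  2.4   0.14  0.6  -1.76] 0.0
0.17 [-0.19 -0.84  2.43  0.12  0.77 -1.74] 0.0
0.17 [-0.19 -0.84  2.43  0.12  0.77 -1.74] 0.0
```

>>> play_rows:
  series:
    - [0,[0,0,0],[0,0,0]]
    - [0,[0,0,0],[0,0,0]]
    - [0,[0,0,0],[0,0,0]]
    - [0,[0,0,0],[0,0,0]]
  force: 60

```text
t: 13.72
tool_pos: [0.4684, 0.2977, 0.0547]
tool_rot: [0.697, 2.273, -0.287]
contact_force: [-0.0, 0.2, 2.2]
opening: 0.013
grip_force: 59.3
```

```bash
sed -i 's/h,L1,L2,L3,a,b=p/h,L1,L2,L3,a,b,c=p/;s/\[b,0,0\]/[b,c,0]/;s/^K0=.*/K0=[.4,.5,.5,.25,0,0,.07]/' kin.py
cat >> kin.py <<'E'
D.append(([.7824023,.1018556,2.0435169,-.92215,1.0510865,.311415],[.4671,.2963,.0519],[.696,2.276,-.292]))
s=ctrl.get_obs();D.append((s["q"],s["tool_pos"],s["tool_rot"]))
D.append(([.78,-.07,2.01,-.86,1.17,.14],[.4719,.2978,.158],[.691,2.264,-.275]))
f=lambda p:np.concatenate([fk(q,p)[0]-x for q,x,r in D]+[(np.array(p)-K0)*1e-3])
K=least_squares(f,K0).x
lo=np.array([-3.01,-1.01,.06,-1.02,.09,-3.14]);hi=np.array([3.01,2.22,2.58,4.17,2.62,3.14])
def ik(T,Q,q0):
    g=lambda q:np.r_[fk(q,K)[0]-T,.2*(Q.inv()*fk(q,K)[1]).as_rotvec()]
    return least_squares(g,np.clip(q0,lo+1e-3,hi-1e-3),bounds=(lo,hi))
E
python3 - <<'E'
from kin import *
print(K.round(4),np.abs(f(K)).max())
q=s["q"]
for tilt in (45,38):
  Q=ori(180+yd,0,-tilt);z=Q.as_matrix()[:,2]
  for d in (0,.06,.12,.17,.2):
    r=ik(loc(-.616*d,-.0675,.083+.788*d)+.019*z,Q,[-.1,0,2.2,0,.9,-1.5]);print(tilt,d,r.x.round(2),np.abs(r.fun).max().round(4))
E
```

```text
[ 2.341e-01  4.304e-01  6.098e-01  2.792e-01  9.610e-02 -1.000e-04
  7.420e-02] 0.0003190454004725618
45 0 [-0.38 -0.31  2.38  0.63  0.38 -2.39] 0.0
45 0.06 [-0.42 -0.56  2.45  0.49  0.54 -2.25] 0.0
45 0.12 [-0.46 -0.81  2.5   0.41  0.74 -2.17] 0.0
45 0.17 [-0.51 -1.    2.52  0.39  0.92 -2.13] 0.0
45 0.2 [-0.52 -1.01  2.47  0.37  1.03 -2.12] 0.0092
38 0 [-0.36 -0.28  2.32  0.39  0.49 -2.15] 0.0
38 0.06 [-0.39 -0.5   2.38  0.33  0.65 -2.1 ] 0.0
38 0.12 [-0.43 -0.72  2.42  0.3   0.83 -2.07] 0.0
38 0.17 [-0.47 -0.9   2.44  0.29  0.99 -2.06] 0.0
38 0.2 [-0.5  -0.99  2.45  0.29  1.09 -2.06] 0.0
```

Run:
```python
from kin import *
im=imaging.get_image("side");sc=imaging.get_image("scene")
for n,i,roi in (("side",im,(290,260,440,340)),("scene",sc,(215,230,340,330))):
    c=i["color"].astype(int);m=((c[...,1]>c[...,2]+10)&(c[...,1]>c[...,0]+4)).astype(np.uint8)
    k=np.zeros_like(m);x0,y0,x1,y1=roi;k[y0:y1,x0:x1]=m[y0:y1,x0:x1]
    k=cv2.morphologyEx(k,cv2.MORPH_CLOSE,np.ones((7,7)))
    cs,_=cv2.findContours(k,0,2);q=max(cs,key=cv2.contourArea);h=cv2.approxPolyDP(cv2.convexHull(q),3,True)[:,0]
    print(n,cv2.contourArea(q))
    for u in h:
        P=onz(i,*map(float,u),.015);d=P[:2]-LP[:2];a,b=np.cos(LP[2]),np.sin(LP[2]);print(u,(a*d[0]+b*d[1]).round(3),(-b*d[0]+a*d[1]).round(3))
# path feasibility, tilt 38
q=s["q"]
def path(tilt,d,dirdeg=52):
    global q
    q=s["q"];c,sn=np.cos(np.radians(dirdeg)),np.sin(np.radians(dirdeg))
    A_=(np.array([.458,.305,.068]),ori(146,0,-tilt));B_=(np.array([.43,.28,.23]),ori(150,0,-tilt));C_=(loc(-c*d,-.0675,.083+sn*d),ori(180+yd,0,-tilt));E_=(loc(0,-.0675,.083),C_[1])
    for (P0,Q0),(P1,Q1),n in ((A_,B_,5),(B_,C_,12),(C_,E_,6)):
        for t in np.linspace(0,1,n+1)[1:]:
            Q=Q0*R.from_rotvec((Q0.inv()*Q1).as_rotvec()*t);P=P0+(P1-P0)*t
            r=ik(P+.019*Q.as_matrix()[:,2],Q,q);q=r.x;print(P.round(3),q.round(2),np.abs(r.fun).max().round(4))
path(38,.17)
```

```text
side 2018.0
[401 307] 0.077 -0.106
[332 325] -0.071 -0.111
[320 295] -0.07 -0.026
[386 282] 0.076 -0.029
scene 1069.0
[282 257] -0.064 -0.106
[298 268] -0.063 -0.045
[292 280] -0.02 -0.029
[266 302] 0.08 -0.031
[247 288] 0.079 -0.102
[0.452 0.3   0.1  ] [ 0.73 -0.01  2.05 -0.75  1.06  0.11] 0.0
[0.447 0.295 0.133] [ 0.73 -0.09  2.06 -0.73  1.1   0.05] 0.0
[0.441 0.29  0.165] [ 0.73 -0.16  2.06 -0.71  1.14 -0.01] 0.0
[0.436 0.285 0.198] [ 0.73 -0.23  2.06 -0.69  1.18 -0.07] 0.0
[0.43 0.28 0.23] [ 0.73 -0.29  2.05 -0.67  1.22 -0.13] 0.0
[0.431 0.251 0.229] [ 0.67 -0.37  2.11 -0.66  1.18 -0.22] 0.0
[0.432 0.222 0.228] [ 0.61 -0.45  2.17 -0.63  1.14 -0.32] 0.0
[0.432 0.193 0.227] [ 0.54 -0.52  2.23 -0.6   1.09 -0.44] 0.0
[0.433 0.164 0.226] [ 0.46 -0.6   2.28 -0.55  1.05 -0.57] 0.0
[0.434 0.134 0.225] [ 0.36 -0.68  2.32 -0.48  1.02 -0.72] 0.0
[0.435 0.105 0.223] [ 0.26 -0.75  2.36 -0.4   0.99 -0.89] 0.0
[0.435 0.076 0.222] [ 0.15 -0.82  2.4  -0.3   0.96 -1.07] 0.0
[0.436 0.047 0.221] [ 0.03 -0.87  2.42 -0.19  0.95 -1.27] 0.0
[0.437 0.018 0.22 ] [-0.1  -0.91  2.44 -0.06  0.95 -1.47] 0.0
[ 0.438 -0.011  0.219] [-0.23 -0.93  2.45  0.06  0.96 -1.67] 0.0
[ 0.438 -0.04   0.218] [-0.35 -0.92  2.45  0.18  0.97 -1.87] 0.0
[ 0.439 -0.069  0.217] [-0.47 -0.9   2.44  0.29  0.99 -2.06] 0.0
[ 0.456 -0.071  0.195] [-0.45 -0.8   2.43  0.29  0.9  -2.06] 0.0
[ 0.474 -0.072  0.172] [-0.43 -0.7   2.42  0.3   0.81 -2.07] 0.0
[ 0.491 -0.073  0.15 ] [-0.41 -0.6   2.4   0.31  0.73 -2.08] 0.0
[ 0.509 -0.074  0.128] [-0.39 -0.49  2.38  0.33  0.64 -2.1 ] 0.0
[ 0.526 -0.075  0.105] [-0.38 -0.39  2.35  0.36  0.57 -2.12] 0.0
[ 0.543 -0.076  0.083] [-0.36 -0.28  2.32  0.39  0.49 -2.15] 0.0
```

Run:
```python
from kin import *
G=s["tool_pos"]-.019*R.from_rotvec(s["tool_rot"]).as_matrix()[:,2];print(G)
def T(G,Q): return G+.019*Q.as_matrix()[:,2]
Q1=ori(146,0,-38);Q2=ori(149,0,-38);Q3=ori(180+yd,0,-38)
G[2]=.068
p=s["tool_pos"];r=R.from_rotvec(s["tool_rot"])
C=loc(.004-.105,-.0675,.217)
plan([(p,r,.3,2),(T(G,Q1),Q1,.3,2),(T(G,Q1),Q1,0,4),(T(G+[0,0,.03],Q1),Q1,0,3),(T(np.array([.43,.28,.23]),Q2),Q2,0,5),(T(C,Q3),Q3,0,20)])
```

```text
[0.45734824 0.30518317 0.06816631]
[[0.3,[0.0,0.0,0.0],[0.0,0.0,0.0]],[0.3,[0.0,0.0,0.0],[0.0,0.0,0.0]],[0.3,[0.02,0.0,-0.0],[-0.0,0.43,-0.01]],[0.3,[0.03,0.0,0.0],[-0.01,0.42,-0.0]],[0,[-0.0,0.0,0.0],[0.0,0.0,-0.0]],[0,[-0.0,0.0,0.0],[0.0,0.0,-0.0]],[0,[-0.0,0.0,0.0],[0.0,0.0,-0.0]],[0,[-0.0,0.0,0.0],[0.0,0.0,-0.0]]]
[[0,[-0.12,0.0,-0.16],[0.0,0.0,-0.0]],[0,[-0.13,0.0,-0.15],[0.0,0.0,-0.0]],[0,[-0.12,0.0,-0.16],[0.0,0.0,-0.0]],[0,[-0.3,-0.14,-0.44],[-0.05,0.0,-0.06]],[0,[-0.3,-0.14,-0.44],[-0.04,0.0,-0.06]],[0,[-0.29,-0.14,-0.44],[-0.05,0.0,-0.06]],[0,[-0.3,-0.15,-0.44],[-0.04,0.0,-0.06]],[0,[-0.29,-0.14,-0.44],[-0.05,0.01,-0.06]]]
[[0,[-0.14,-0.29,0.13],[-0.1,-0.0,-0.13]],[0,[-0.14,-0.29,0.12],[-0.11,-0.0,-0.14]],[0,[-0.13,-0.3,0.12],[-0.1,-0.0,-0.13]],[0,[-0.12,-0.3,0.11],[-0.11,-0.0,-0.13]],[0,[-0.12,-0.3,0.11],[-0.1,-0.0,-0.14]],[0,[-0.12,-0.31,0.11],[-0.11,-0.0,-0.13]],[0,[-0.1,-0.31,0.1],[-0.1,-0.0,-0.14]],[0,[-0.11,-0.32,0.09],[-0.1,-0.0,-0.13]]]
[[0,[-0.09,-0.31,0.1],[-0.11,-0.0,-0.13]],[0,[-0.09,-0.33,0.08],[-0.1,-0.0,-0.14]],[0,[-0.09,-0.32,0.09],[-0.11,-0.0,-0.13]],[0,[-0.07,-0.33,0.07],[-0.1,-0.0,-0.13]],[0,[-0.08,-0.33,0.08],[-0.11,-0.0,-0.14]],[0,[-0.06,-0.33,0.06],[-0.1,-0.0,-0.13]],[0,[-0.06,-0.33,0.07],[-0.1,-0.0,-0.13]],[0,[-0.06,-0.34,0.05],[-0.11,-0.0,-0.14]]]
[[0,[-0.04,-0.33,0.06],[-0.1,-0.0,-0.13]],[0,[-0.04,-0.34,0.05],[-0.11,-0.0,-0.14]],[0,[-0.04,-0.34,0.04],[-0.1,-0.0,-0.13]],[0,[-0.03,-0.34,0.04],[-0.1,-0.0,-0.13]]]
```

>>> play_rows:
  series:
    - [0.3,[0,0,0],[0,0,0]]
    - [0.3,[0,0,0],[0,0,0]]
    - [0.3,[0.02,0,0],[0,0.43,-0.01]]
    - [0.3,[0.03,0,0],[-0.01,0.42,0]]
    - [0,[0,0,0],[0,0,0]]
    - [0,[0,0,0],[0,0,0]]
    - [0,[0,0,0],[0,0,0]]
    - [0,[0,0,0],[0,0,0]]
  force: 70

```text
t: 14.82
tool_pos: [0.4672, 0.2984, 0.0529]
tool_rot: [0.728, 2.385, -0.252]
contact_force: [4.2, -1.4, 3.9]
opening: 0.0132
grip_force: 68.2
```

>>> play_rows:
  series:
    - [0,[-0.12,0,-0.16],[0,0,0]]
    - [0,[-0.13,0,-0.15],[0,0,0]]
    - [0,[-0.12,0,-0.16],[0,0,0]]
    - [0,[-0.3,-0.14,-0.44],[-0.05,0,-0.06]]
    - [0,[-0.3,-0.14,-0.44],[-0.04,0,-0.06]]
    - [0,[-0.29,-0.14,-0.44],[-0.05,0,-0.06]]
    - [0,[-0.3,-0.15,-0.44],[-0.04,0,-0.06]]
    - [0,[-0.29,-0.14,-0.44],[-0.05,0.01,-0.06]]

```text
t: 15.82
tool_pos: [0.4387, 0.2731, 0.2151]
tool_rot: [0.666, 2.405, -0.231]
contact_force: [-1.4, 0.2, -3.2]
opening: 0.0131
grip_force: 68.6
```

Run:
```python
from plan import *
s=ctrl.get_obs();Q=ori(149,0,-38);print(np.array([.43,.28,.23])+.019*Q.as_matrix()[:,2]-s["tool_pos"],(R.from_rotvec(s["tool_rot"]).inv()*Q).as_rotvec(degrees=True),s["contact_force"],s["opening"],s["q"].round(2))
a=imaging.get_image("side")["color"];b=wrist()["color"]
cv2.imwrite("pics/c1.png",cv2.resize(np.hstack([a,b]),(800,300),interpolation=cv2.INTER_AREA))
```

```text
[ 1.35787881e-03  8.62688381e-04 -4.90382928e-05] [-0.06340809 -0.13907807  0.08310269] [-1.3555312   0.17439042 -3.18822851] 0.013085823702530317 [ 0.73 -0.29  2.05 -0.67  1.24 -0.12]
```

View pics/c1.png

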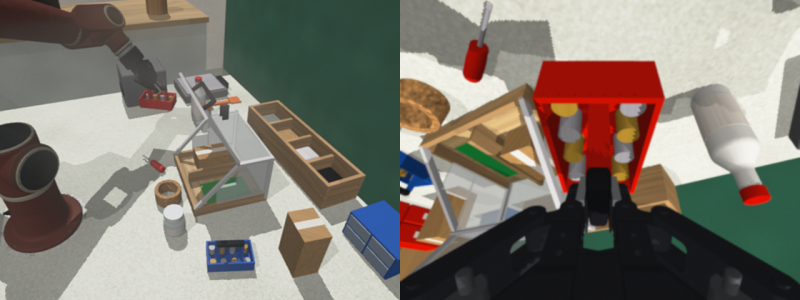

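Tote is held upright and square in the gripper (wrist view ~(600,130) in the composite), and the force of about 3 N matches its weight. I'll carry it across.

>>> play_rows:
  series:
    - [0,[-0.14,-0.29,0.13],[-0.1,0,-0.13]]
    - [0,[-0.14,-0.29,0.12],[-0.11,0,-0.14]]
    - [0,[-0.13,-0.3,0.12],[-0.1,0,-0.13]]
    - [0,[-0.12,-0.3,0.11],[-0.11,0,-0.13]]
    - [0,[-0.12,-0.3,0.11],[-0.1,0,-0.14]]
    - [0,[-0.12,-0.31,0.11],[-0.11,0,-0.13]]
    - [0,[-0.1,-0.31,0.1],[-0.1,0,-0.14]]
    - [0,[-0.11,-0.32,0.09],[-0.1,0,-0.13]]

```text
t: 16.92
tool_pos: [0.4443, 0.1349, 0.2074]
tool_rot: [0.434, 2.451, -0.153]
contact_force: [-0.3, -0.6, -2.6]
opening: 0.0132
grip_force: 68.6
```

>>> play_rows:
  series:
    - [0,[-0.09,-0.31,0.1],[-0.11,0,-0.13]]
    - [0,[-0.09,-0.33,0.08],[-0.1,0,-0.14]]
    - [0,[-0.09,-0.32,0.09],[-0.11,0,-0.13]]
    - [0,[-0.07,-0.33,0.07],[-0.1,0,-0.13]]
    - [0,[-0.08,-0.33,0.08],[-0.11,0,-0.14]]
    - [0,[-0.06,-0.33,0.06],[-0.1,0,-0.13]]
    - [0,[-0.06,-0.33,0.07],[-0.1,0,-0.13]]
    - [0,[-0.06,-0.34,0.05],[-0.11,0,-0.14]]

```text
t: 17.92
tool_pos: [0.4501, -0.0025, 0.2021]
tool_rot: [0.2, 2.477, -0.07]
contact_force: [-1.0, 0.1, -3.5]
opening: 0.0131
grip_force: 68.6
```

>>> play_rows:
  series:
    - [0,[-0.04,-0.33,0.06],[-0.1,0,-0.13]]
    - [0,[-0.04,-0.34,0.05],[-0.11,0,-0.14]]
    - [0,[-0.04,-0.34,0.04],[-0.1,0,-0.13]]
    - [0,[-0.03,-0.34,0.04],[-0.1,0,-0.13]]
    - [0,[0,0,0],[0,0,0]]
    - [0,[0,0,0],[0,0,0]]

```text
t: 18.68
tool_pos: [0.4537, -0.0702, 0.2004]
tool_rot: [0.085, 2.481, -0.03]
contact_force: [-0.7, 0.5, -2.8]
opening: 0.0132
grip_force: 68.7
```

Run:
```python
from plan import *
s=ctrl.get_obs();Q=ori(180+yd,0,-38);C=loc(.004-.105,-.0675,.217);z=Q.as_matrix()[:,2]
print(C+.019*z-s["tool_pos"],(R.from_rotvec(s["tool_rot"]).inv()*Q).as_rotvec(degrees=True),s["contact_force"],s["opening"],s["q"].round(2))
im=imaging.get_image("side");sc=imaging.get_image("scene");np.savez("s3.npz",**im);w=wrist();np.savez("w3.npz",**w)
cv2.imwrite("pics/c2.png",cv2.resize(np.hstack([im["color"][150:400,200:500],w["color"][:400,160:640]]) if 0 else np.hstack([im["color"],w["color"]]),(800,300),interpolation=cv2.INTER_AREA))
# red tote side image rect
c=im["color"].astype(int);m=((c[...,2]>80)&(c[...,1]<60)&(c[...,0]<60)).astype(np.uint8)
E0=loc(.004,-.0675,.088)
plan([(E0+[0,0,.0]+.019*z,Q,0,12)])
```

```text
[ 0.000647   -0.00021243  0.0016464 ] [-0.07412665 -0.23886713 -0.05392954] [-0.7358259   0.48563409 -2.83180542] 0.013150882498212248 [-0.46 -0.89  2.45  0.29  0.99 -2.05]
[[0,[-0.01,-0.0,0.28],[-0.0,-0.0,0.0]],[0,[-0.01,-0.0,0.27],[-0.0,-0.0,0.0]],[0,[-0.0,-0.0,0.28],[-0.0,-0.0,0.0]],[0,[-0.01,-0.0,0.28],[-0.0,-0.01,0.0]],[0,[-0.01,-0.0,0.27],[-0.0,0.0,0.0]],[0,[-0.0,-0.0,0.28],[-0.0,0.0,0.0]],[0,[-0.01,-0.01,0.27],[-0.0,-0.0,0.0]],[0,[-0.01,0.0,0.28],[-0.0,-0.0,0.0]]]
[[0,[-0.01,0.0,0.28],[-0.0,-0.0,0.0]],[0,[-0.0,0.0,0.27],[-0.01,-0.01,0.0]],[0,[-0.01,0.0,0.28],[0.0,0.0,0.0]],[0,[-0.01,0.0,0.28],[0.0,0.0,0.0]]]
```

View pics/c2.png

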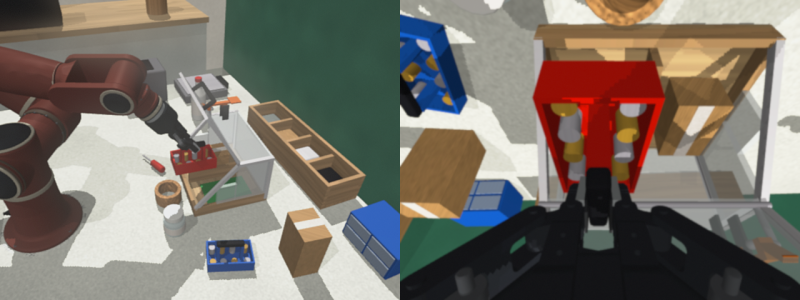

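>>> play_rows:
  series:
    - [0,[-0.01,0,0.28],[0,0,0]]
    - [0,[-0.01,0,0.27],[0,0,0]]
    - [0,[0,0,0.28],[0,0,0]]
    - [0,[-0.01,0,0.28],[0,0,0]]
    - [0,[-0.01,0,0.27],[0,0,0]]
    - [0,[0,0,0.28],[0,0,0]]
    - [0,[-0.01,0,0.27],[0,0,0]]
    - [0,[-0.01,0,0.28],[0,0,0]]

```text
t: 19.82
tool_pos: [0.5247, -0.0747, 0.116]
tool_rot: [0.082, 2.479, -0.03]
contact_force: [0.2, 0.4, -2.2]
opening: 0.0132
grip_force: 68.8
```

>>> play_rows:
  series:
    - [0,[-0.01,0,0.28],[0,0,0]]
    - [0,[0,0,0.27],[0,0,0]]
    - [0,[-0.01,0,0.28],[0,0,0]]
    - [0,[-0.01,0,0.28],[0,0,0]]
    - [0,[0,0,0],[0,0,0]]
    - [0,[0,0,0],[0,0,0]]

```text
t: 20.58
tool_pos: [0.5595, -0.0775, 0.0737]
tool_rot: [0.083, 2.479, -0.03]
contact_force: [0.3, 0.6, -2.8]
opening: 0.0126
grip_force: 68.7
```

Run:
```python
from plan import *
s=ctrl.get_obs();Q=ori(180+yd,0,-38);E0=loc(.004,-.0675,.083);z=Q.as_matrix()[:,2]
print(E0+.019*z-s["tool_pos"],s["contact_force"],s["opening"],s["tool_pos"])
# red rim + green mat in side image
im=imaging.get_image("side");c=im["color"].astype(int)
m=((c[...,2]>c[...,1]+50)&(c[...,2]>c[...,0]+50)).astype(np.uint8);k=np.zeros_like(m);k[230:340,290:440]=m[230:340,290:440]
cs,_=cv2.findContours(cv2.morphologyEx(k,cv2.MORPH_CLOSE,np.ones((9,9))),0,2);q=max(cs,key=cv2.contourArea)
print(cv2.contourArea(q),cv2.boundingRect(q))
plan([(E0+.019*z,Q,0,4)])
```

```text
[-3.49126296e-04  9.91267081e-05 -5.65319959e-03] [ 0.32561712  0.61163895 -2.77798463] 0.01261924127295827 [ 0.55949236 -0.07749863  0.073681  ]
348.0 (328, 279, 22, 27)
[[0,[0.02,0.0,0.02],[-0.0,-0.0,0.0]],[0,[0.02,0.0,0.02],[-0.01,-0.0,0.0]],[0,[0.02,0.0,0.03],[0.0,-0.01,0.0]],[0,[0.02,0.0,0.02],[-0.0,0.0,0.0]]]
```

>>> play_rows:
  series:
    - [0,[0.02,0,0.02],[0,0,0]]
    - [0,[0.02,0,0.02],[0,0,0]]
    - [0,[0.02,0,0.03],[0,0,0]]
    - [0,[0.02,0,0.02],[0,0,0]]
    - [0,[0,0,0],[0,0,0]]

```text
t: 21.25
tool_pos: [0.5594, -0.0781, 0.0679]
tool_rot: [0.084, 2.478, -0.031]
contact_force: [-1.8, 0.3, -0.2]
opening: 0.0131
grip_force: 69.1
```

Run:
```python
from plan import *
s=ctrl.get_obs();print(s["contact_force"],s["tool_pos"])
im=imaging.get_image("side");w=wrist();np.savez("w4.npz",**w);np.savez("s4.npz",**im)
a=cv2.resize(im["color"][225:355,280:450],(680,520),interpolation=cv2.INTER_CUBIC)[:, :] 
b=w["color"]
o=np.zeros((300,800,3),np.uint8);o[:,:392]=cv2.resize(a,(392,300));o[:,400:]=cv2.resize(b,(400,300));cv2.imwrite("pics/c3.png",o)
```

```text
[-1.79190999  0.32868174 -0.24682205] [ 0.55944893 -0.07807488  0.06787106]
```

View pics/c3.png

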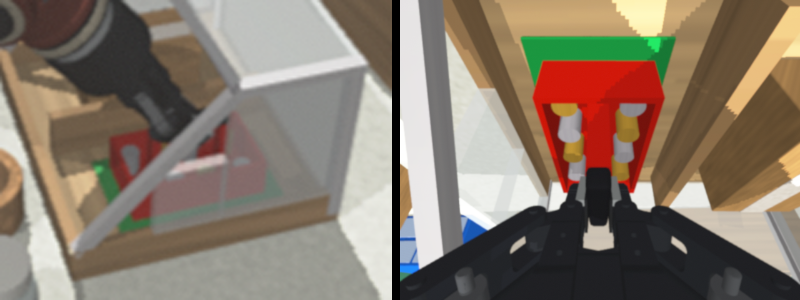

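The tote sits on the mat in both views: mat front edge at (195–440, 59) in full wrist pixels, tote bottom edge at about (232–413, 99). I'll check its centring numerically.

Run:
```python
from plan import *
w=dict(np.load("w4.npz"));c=w["color"].astype(int)
g=(c[...,1]>c[...,2]+40)&(c[...,1]>c[...,0]+30);r=(c[...,2]>c[...,1]+60)&(c[...,2]>c[...,0]+60)
def L(P):
    d=P[:2]-LP[:2];a,b=np.cos(LP[2]),np.sin(LP[2]);return np.round([a*d[0]+b*d[1],-b*d[0]+a*d[1]],4)
gr=[v for v in range(40,110) if g[v].sum()>80];print("green rows",gr[0],gr[-1])
for v in (gr[0]+2,gr[0]+15):
    u=np.where(g[v])[0];print("mat row",v,u[0],u[-1],L(onz(w,u[0],v,.015)),L(onz(w,u[-1],v,.015)))
rr=[v for v in range(60,200) if r[v,200:450].sum()>100];print("red rows",rr[0])
for v,z in ((rr[0]+1,.015),):
    u=np.where(r[v,200:450])[0]+200;print("tote bottom",v,u[0],u[-1],L(onz(w,u[0],v,z)),L(onz(w,u[-1],v,z)))
s=ctrl.get_obs();z=R.from_rotvec(s["tool_rot"]).as_matrix()[:,2];print("bar",L(s["tool_pos"]-.019*z))
```

```text
green rows 58 95
mat row 60 193 440 [-0.0688 -0.1118] [-0.0687 -0.0244]
mat row 73 197 437 [-0.0641 -0.1117] [-0.0641 -0.0241]
red rows 97
tote bottom 98 228 407 [-0.0543 -0.1025] [-0.0543 -0.0329]
bar [ 0.0043 -0.0681]
```

Tote is centred within 1 mm and square. Release, back out, and plan the route to the catch.

Run:
```python
from kin import *
p=s["tool_pos"];r=R.from_rotvec(s["tool_rot"]);z=r.as_matrix()[:,2]
wp=[(p,r,.3,3),(p-.16*z,r,.3,5),(np.array([.44,.07,.24]),ori(160,0,-38),.3,6),(np.array([.43,.26,.36]),ori(145,0,-10),0,8),(np.array([.60,.23,.42]),ori(130),0,7),(np.array([.644,.091,.40]),ori(125),0,5),(np.array([.644,.091,.262]),ori(125),0,6)]
q=s["q"];P0,Q0=p,r
for P,Q,g,n in wp:
    m=0
    for t in np.linspace(0,1,n+1)[1:]:
        x=ik(P0+(P-P0)*t,Q0*R.from_rotvec((Q0.inv()*Q).as_rotvec()*t),q);m=max(m,np.abs(x.x-q).max());q=x.x
        e=np.abs(x.fun).max()
    print(q.round(2),e.round(4),"step",m.round(2));P0,Q0=P,Q
plan(wp)
```

```text
[-0.36 -0.27  2.31  0.38  0.49 -2.14] 0.0 step 0.0
[-0.45 -0.86  2.44  0.29  0.95 -2.05] 0.0 step 0.12
[ 0.19 -0.84  2.35 -0.37  1.06 -0.95] 0.0 step 0.19
[ 0.48 -0.33  1.75 -0.16  1.63 -0.49] 0.0 step 0.08
[ 0.25  0.05  1.31  0.    1.78 -0.45] 0.0 step 0.07
[ 0.03  0.07  1.32 -0.    1.75 -0.58] 0.0 step 0.05
[ 0.03  0.1   1.52 -0.    1.53 -0.58] 0.0 step 0.04
[[0.3,[0.0,0.0,0.0],[0.0,0.0,0.0]],[0.3,[0.0,0.0,0.0],[0.0,0.0,0.0]],[0.3,[0.0,0.0,0.0],[0.0,0.0,0.0]],[0.3,[0.0,-0.0,-0.64],[0.0,0.0,0.0]],[0.3,[-0.0,0.0,-0.64],[0.0,0.0,0.0]],[0.3,[-0.0,0.0,-0.64],[0.0,0.0,0.0]],[0.3,[-0.0,0.0,-0.64],[0.0,0.0,0.0]],[0.3,[-0.0,0.0,-0.64],[0.0,0.0,0.0]]]
[[0.3,[-0.01,0.46,-0.18],[0.2,-0.0,0.27]],[0.3,[0.0,0.46,-0.2],[0.21,-0.0,0.26]],[0.3,[0.02,0.46,-0.21],[0.2,-0.0,0.27]],[0.3,[0.04,0.44,-0.23],[0.21,-0.0,0.26]],[0.3,[0.05,0.44,-0.23],[0.2,-0.0,0.27]],[0.3,[0.07,0.43,-0.25],[0.21,-0.01,0.26]],[0,[-0.04,0.44,-0.35],[0.1,0.44,0.22]],[0,[-0.0,0.43,-0.36],[0.09,0.43,0.21]]]
[[0,[0.03,0.43,-0.36],[0.1,0.44,0.22]],[0,[0.07,0.42,-0.37],[0.09,0.43,0.22]],[0,[0.1,0.41,-0.37],[0.1,0.44,0.21]],[0,[0.13,0.41,-0.36],[0.1,0.43,0.22]],[0,[0.17,0.4,-0.36],[0.09,0.44,0.21]],[0,[0.21,0.38,-0.36],[0.1,0.43,0.22]],[0,[-0.47,0.21,-0.09],[0.02,0.18,0.27]],[0,[-0.46,0.22,-0.1],[0.03,0.18,0.26]]]
[[0,[-0.45,0.25,-0.12],[0.02,0.17,0.27]],[0,[-0.44,0.25,-0.12],[0.02,0.18,0.27]],[0,[-0.42,0.28,-0.14],[0.03,0.18,0.27]],[0,[-0.41,0.29,-0.15],[0.02,0.18,0.26]],[0,[-0.39,0.3,-0.16],[0.02,0.18,0.27]],[0,[-0.54,-0.22,0.08],[0.0,-0.0,0.13]],[0,[-0.54,-0.22,0.08],[0.0,-0.0,0.12]],[0,[-0.55,-0.2,0.08],[0.0,-0.0,0.13]]]
[[0,[-0.55,-0.19,0.08],[0.0,-0.0,0.12]],[0,[-0.55,-0.19,0.08],[0.0,-0.0,0.13]],[0,[-0.0,0.0,0.46],[0.0,-0.0,-0.0]],[0,[-0.0,0.0,0.46],[0.0,-0.0,-0.0]],[0,[-0.0,0.0,0.46],[0.0,-0.0,-0.0]],[0,[-0.0,0.0,0.46],[0.0,-0.0,-0.0]],[0,[-0.0,0.0,0.46],[0.0,-0.0,-0.0]],[0,[-0.0,0.0,0.46],[0.0,-0.0,-0.0]]]
```

>>> play_rows:
  series:
    - [0.3,[0,0,0],[0,0,0]]
    - [0.3,[0,0,0],[0,0,0]]
    - [0.3,[0,0,0],[0,0,0]]
    - [0.3,[0,0,-0.64],[0,0,0]]
    - [0.3,[0,0,-0.64],[0,0,0]]
    - [0.3,[0,0,-0.64],[0,0,0]]
    - [0.3,[0,0,-0.64],[0,0,0]]
    - [0.3,[0,0,-0.64],[0,0,0]]

```text
t: 22.35
tool_pos: [0.4603, -0.0709, 0.1944]
tool_rot: [0.084, 2.479, -0.031]
contact_force: [0.1, 0.0, 0.4]
opening: 0.0255
grip_force: 0.0
```

Run:
```python
from plan import *
s=ctrl.get_obs();print(s["tool_pos"],s["contact_force"],s["opening"])
w=wrist();c=w["color"].astype(int);np.savez("w5.npz",**w)
g=(c[...,1]>c[...,2]+40)&(c[...,1]>c[...,0]+30);r=(c[...,2]>c[...,1]+60)&(c[...,2]>c[...,0]+60)
for n,m in (("mat",g),("tote",r)):
    cs,_=cv2.findContours(m.astype(np.uint8),0,2)
    for k in sorted(cs,key=cv2.contourArea)[-2:]: print(n,cv2.contourArea(k),cv2.boundingRect(k))
def L(P):
    d=P[:2]-LP[:2];a,b=np.cos(LP[2]),np.sin(LP[2]);return np.round([a*d[0]+b*d[1],-b*d[0]+a*d[1]],4)
cs,_=cv2.findContours(r.astype(np.uint8),0,2);k=max(cs,key=cv2.contourArea);h=cv2.approxPolyDP(cv2.convexHull(k),4,True)[:,0];print(h.tolist())
for u in h: print(u,L(onz(w,*map(float,u),.05)),L(onz(w,*map(float,u),.015)))
```

```text
[ 0.46031851 -0.07093432  0.19442508] [0.09202719 0.01182567 0.42774665] 0.025481623437010405
mat 1805.0 (264, 107, 107, 114)
tote 81.5 (396, 0, 15, 12)
tote 7993.5 (274, 123, 87, 115)
[[278, 123], [358, 125], [360, 153], [349, 237], [285, 236], [274, 152]]
[278 123] [-0.0789 -0.0962] [-0.0546 -0.101 ]
[358 125] [-0.0772 -0.0375] [-0.0526 -0.0326]
[360 153] [-0.0514 -0.0334] [-0.0225 -0.0278]
[349 237] [ 0.0617 -0.0335] [ 0.1092 -0.0279]
[285 236] [ 0.06   -0.1021] [ 0.1072 -0.1078]
[274 152] [-0.0523 -0.102 ] [-0.0237 -0.1077]
```

Tote released and still centred. On to the catch.

>>> play_rows:
  series:
    - [0.3,[-0.01,0.46,-0.18],[0.2,0,0.27]]
    - [0.3,[0,0.46,-0.2],[0.21,0,0.26]]
    - [0.3,[0.02,0.46,-0.21],[0.2,0,0.27]]
    - [0.3,[0.04,0.44,-0.23],[0.21,0,0.26]]
    - [0.3,[0.05,0.44,-0.23],[0.2,0,0.27]]
    - [0.3,[0.07,0.43,-0.25],[0.21,-0.01,0.26]]
    - [0,[-0.04,0.44,-0.35],[0.1,0.44,0.22]]
    - [0,[0,0.43,-0.36],[0.09,0.43,0.21]]

```text
t: 23.4
tool_pos: [0.4372, 0.1192, 0.2691]
tool_rot: [0.538, 2.553, -0.133]
contact_force: [0.4, -0.2, 0.3]
opening: -0.0
grip_force: 0.0
```

>>> play_rows:
  series:
    - [0,[0.03,0.43,-0.36],[0.1,0.44,0.22]]
    - [0,[0.07,0.42,-0.37],[0.09,0.43,0.22]]
    - [0,[0.1,0.41,-0.37],[0.1,0.44,0.21]]
    - [0,[0.13,0.41,-0.36],[0.1,0.43,0.22]]
    - [0,[0.17,0.4,-0.36],[0.09,0.44,0.21]]
    - [0,[0.21,0.38,-0.36],[0.1,0.43,0.22]]
    - [0,[-0.47,0.21,-0.09],[0.02,0.18,0.27]]
    - [0,[-0.46,0.22,-0.1],[0.03,0.18,0.26]]

```text
t: 24.4
tool_pos: [0.4793, 0.2521, 0.3762]
tool_rot: [1.015, 2.849, -0.057]
contact_force: [-0.6, 0.1, -0.8]
opening: -0.0001
grip_force: 0.0
```

>>> play_rows:
  series:
    - [0,[-0.45,0.25,-0.12],[0.02,0.17,0.27]]
    - [0,[-0.44,0.25,-0.12],[0.02,0.18,0.27]]
    - [0,[-0.42,0.28,-0.14],[0.03,0.18,0.27]]
    - [0,[-0.41,0.29,-0.15],[0.02,0.18,0.26]]
    - [0,[-0.39,0.3,-0.16],[0.02,0.18,0.27]]
    - [0,[-0.54,-0.22,0.08],[0,0,0.13]]
    - [0,[-0.54,-0.22,0.08],[0,0,0.12]]
    - [0,[-0.55,-0.2,0.08],[0,0,0.13]]

```text
t: 25.4
tool_pos: [0.6273, 0.146, 0.4058]
tool_rot: [-1.402, -2.809, -0.0]
contact_force: [-0.1, -0.9, -0.2]
opening: 0.0001
grip_force: 0.0
```

Run:
```python
from plan import *
s=ctrl.get_obs();print(s["tool_pos"],s["contact_force"])
rays=[];R_=[]
for n,i in (("wrist",wrist()),("side",imaging.get_image("side")),("scene",imaging.get_image("scene"))):
    c=cv2.cvtColor(i["color"],cv2.COLOR_BGR2HSV);m=cv2.inRange(c,(5,170,110),(15,255,255))
    q=np.array(proj(i,loc(.09,.105,.24)));k=np.zeros_like(m);x,y=q.astype(int);x0,y0=max(x-60,0),max(y-60,0);k[y0:y+60,x0:x+60]=m[y0:y+60,x0:x+60]
    o=cv2.morphologyEx(k,cv2.MORPH_OPEN,np.ones((9,9) if n!="side" else (7,7)))
    M=cv2.moments(o,True);
    if M["m00"]>30:
        u=(M["m10"]/M["m00"],M["m01"]/M["m00"]);print(n,q.round(),np.round(u),M["m00"],onz(i,*u,.24).round(4))
plan([(np.array([.644,.091,.40]),ori(125),0,2),(np.array([.644,.091,.256]),ori(125),0,6)])
```

```text
[0.62729819 0.14602988 0.40575921] [-0.14164005 -0.91291102 -0.17070565]
wrist [297. 276.] [281. 260.] 2019.0 [0.6224 0.0943 0.24  ]
scene [303. 275.] [305. 277.] 109.0 [0.6468 0.0962 0.24  ]
[[0,[-0.54,-0.19,0.05],[-0.01,-0.01,0.12]],[0,[-0.55,-0.19,0.06],[-0.0,-0.01,0.12]],[0,[0.0,0.0,0.48],[-0.0,0.0,-0.0]],[0,[0.0,0.0,0.48],[-0.0,0.0,-0.0]],[0,[0.0,0.0,0.48],[-0.0,0.0,-0.0]],[0,[0.0,0.0,0.48],[-0.0,0.0,-0.0]],[0,[0.0,0.0,0.48],[-0.0,0.0,-0.0]],[0,[0.01,0.0,0.48],[-0.0,0.0,-0.0]]]
```

>>> play_rows:
  series:
    - [0,[-0.54,-0.21,0.05],[0,0,0.12]]
    - [0,[-0.55,-0.2,0.06],[0,0,0.12]]
    - [0,[0,0,0.48],[0,0,0]]
    - [0,[0,0,0.48],[0,0,0]]
    - [0,[0,0,0.48],[0,0,0]]
    - [0,[0,0,0.48],[0,0,0]]
    - [0,[0,0,0.48],[0,0,0]]
    - [0,[0,0,0.48],[0,0,0]]

```text
t: 26.55
tool_pos: [0.6421, 0.0921, 0.2567]
tool_rot: [-1.446, -2.787, -0.001]
contact_force: [-0.4, 0.6, -0.4]
opening: 0.0
grip_force: 0.0
```

>>> play_rows:
  series:
    - [0,[0,0,0.08],[0,0,0]]
    - [0,[0,0,0.08],[0,0,0]]
    - [0,[0,0,0.08],[0,0,0]]
    - [0,[0,0,0.08],[0,0,0]]
    - [0,[0,0,0],[0,0,0]]

```text
t: 27.18
tool_pos: [0.642, 0.0907, 0.2417]
tool_rot: [-1.449, -2.786, -0.0]
contact_force: [0.2, -1.0, 0.8]
opening: 0.0003
grip_force: 0.0
```

>>> play_rows:
  series:
    - [0,[0,0,0.05],[0,0,0]]
    - [0,[0,0,0.05],[0,0,0]]
    - [0,[0,0,0.05],[0,0,0]]
    - [0,[0,0,0.05],[0,0,0]]
    - [0,[0,0,0],[0,0,0]]

```text
t: 27.8
tool_pos: [0.6449, 0.0905, 0.2359]
tool_rot: [1.446, 2.781, 0.007]
contact_force: [3.2, -0.9, 6.5]
opening: 0.0001
grip_force: 3.7
```

>>> play_rows:
  series:
    - [0,[0,0,0.05],[0,0,0]]
    - [0,[0,0,0.05],[0,0,0]]
    - [0,[0,0,0.04],[0,0,0]]
    - [0,[0,0,0],[0,0,0]]

```text
t: 28.3
tool_pos: [0.647, 0.0903, 0.2312]
tool_rot: [1.444, 2.775, 0.012]
contact_force: [7.5, -1.7, 10.2]
opening: -0.0001
grip_force: 6.3
```

Run:
```python
from plan import *
s=ctrl.get_obs();print(s["tool_pos"],s["contact_force"])
w=imaging.get_image("scene");cv2.imwrite("pics/sc5.png",w["color"])
a=np.load("s4.npz")["color"];im=imaging.get_image("side");b=im["color"]
# door handle / tip expected pixels at 1.86
def tip(th): 
    A=np.radians(227)-th;return proj(im,loc(.01+.191*np.cos(A),-.138,.175+.191*np.sin(A)))
for t in (1.86,1.6,1.3,1,0): print(t,np.round(tip(t)))
d=np.abs(a.astype(int)-b).sum(2);d[:, :]=d
x,y=map(int,tip(1.86));print("change near raised tip",d[y-8:y+8,x-8:x+8].mean())
```

```text
[0.6470193  0.09030975 0.23118387] [ 7.45196274 -1.72548453 10.23162592]
1.86 [330. 191.]
1.6 [305. 212.]
1.3 [285. 240.]
1 [275. 269.]
0 [311. 334.]
change near raised tip 64.46875
```

>>> play_rows:
  series:
    - [0,[0,0,0.04],[0,0,0]]
    - [0,[0,0,0.03],[0,0,0]]
    - [0,[0,0,0],[0,0,0]]
    - [0,[0,0,0],[0,0,0]]
    - [0,[0,0,0],[0,0,0]]
    - [0,[0,0,0],[0,0,0]]
    - [0,[0,0,0],[0,0,0]]
    - [0,[0,0,0],[0,0,0]]

```text
t: 29.4
tool_pos: [0.6478, 0.0903, 0.2288]
tool_rot: [1.443, 2.773, 0.013]
contact_force: [8.5, -1.1, 12.1]
opening: 0.0004
grip_force: 7.4
```

```bash
cat > door.py <<'E'
from plan import *
s=ctrl.get_obs();print(s["t"],s["tool_pos"],s["contact_force"])
# handle bar (black) in side image: expected pixel of the bar middle per angle, and darkness there
im=imaging.get_image("side");g=im["color"].max(2)
for th in np.arange(2.0,-.01,-.1):
    A=np.radians(212.8)-th;v=[]
    for y in (-.04,-.02,0,.02,.04):
        x,yy=map(round,proj(im,loc(.01+.1703*np.cos(A),y,.175+.1703*np.sin(A))));v.append(int(g[yy-1:yy+2,x-1:x+2].min()))
    print(round(th,1),v,end="; ")
E
python3 door.py
```

```text
29.4 [0.64781017 0.09026105 0.22878845] [ 8.45681796 -1.05383109 12.10106642]
2.0 [87, 89, 111, 162, 162]; 1.9 [90, 91, 104, 164, 162]; 1.8 [125, 94, 113, 138, 118]; 1.7 [113, 125, 148, 159, 151]; 1.6 [140, 140, 137, 131, 151]; 1.5 [132, 130, 86, 89, 96]; 1.4 [203, 214, 215, 211, 162]; 1.3 [167, 209, 213, 214, 212]; 1.2 [208, 169, 208, 214, 214]; 1.1 [208, 209, 173, 203, 208]; 1.0 [209, 210, 209, 186, 192]; 0.9 [124, 143, 174, 122, 139]; 0.8 [59, 59, 59, 61, 59]; 0.7 [63, 104, 78, 108, 55]; 0.6 [86, 183, 214, 212, 213]; 0.5 [184, 209, 213, 213, 212]; 0.4 [217, 204, 209, 214, 213]; 0.3 [207, 217, 204, 209, 214]; 0.2 [196, 186, 202, 184, 158]; 0.1 [126, 180, 182, 181, 125]; -0.0 [100, 128, 181, 183, 181];
```

The door has dropped to about 0.75 rad and is closing. Lift off the catch.

>>> play_rows:
  series:
    - [0,[0,0,-0.15],[0,0,0]]
    - [0,[0,0,-0.2],[0,0,0]]
    - [0,[0,0,-0.3],[0,0,0]]
    - [0,[0,0,-0.5],[0,0,0]]
    - [0,[0,0,-0.5],[0,0,0]]
    - [0,[0,0,-0.5],[0,0,0]]
    - [0,[0,0,-0.5],[0,0,0]]
    - [0,[0,0,-0.4],[0,0,0]]

```text
t: 30.45
tool_pos: [0.6421, 0.0907, 0.3748]
tool_rot: [-1.449, -2.786, -0.0]
contact_force: [-0.5, 0.9, -0.2]
opening: 0.0003
grip_force: 0.0
```

>>> play_rows:
  series:
    - [0,[0,0,0],[0,0,0]]
    - [0,[0,0,0],[0,0,0]]
    - [0,[0,0,0],[0,0,0]]
    - [0,[0,0,0],[0,0,0]]
    - [0,[0,0,0],[0,0,0]]
    - [0,[0,0,0],[0,0,0]]
    - [0,[0,0,0],[0,0,0]]
    - [0,[0,0,0],[0,0,0]]

```text
t: 31.45
tool_pos: [0.6422, 0.0906, 0.3738]
tool_rot: [-1.449, -2.786, -0.0]
contact_force: [-0.5, -0.4, 1.1]
opening: -0.0003
grip_force: 0.0
```

>>> play_rows:
  series:
    - [0,[0,0,0],[0,0,0]]
    - [0,[0,0,0],[0,0,0]]
    - [0,[0,0,0],[0,0,0]]
    - [0,[0,0,0],[0,0,0]]
    - [0,[0,0,0],[0,0,0]]
    - [0,[0,0,0],[0,0,0]]
    - [0,[0,0,0],[0,0,0]]
    - [0,[0,0,0],[0,0,0]]

```text
t: 32.45
tool_pos: [0.6422, 0.0907, 0.3738]
tool_rot: [-1.449, -2.786, -0.0]
contact_force: [-0.4, 0.9, 0.9]
opening: -0.0003
grip_force: 0.0
```

>>> play_rows:
  series:
    - [0,[0,0,0],[0,0,0]]
    - [0,[0,0,0],[0,0,0]]
    - [0,[0,0,0],[0,0,0]]
    - [0,[0,0,0],[0,0,0]]
    - [0,[0,0,0],[0,0,0]]
    - [0,[0,0,0],[0,0,0]]
    - [0,[0,0,0],[0,0,0]]
    - [0,[0,0,0],[0,0,0]]

```text
t: 33.45
tool_pos: [0.6422, 0.0907, 0.3738]
tool_rot: [-1.449, -2.786, -0.0]
contact_force: [1.1, -0.7, -0.4]
opening: -0.0
grip_force: 0.0
```

```bash
python3 door.py
python3 - <<'E'
from h import *
a=np.load("side0.npz")["color"];b=imaging.get_image("side")["color"]
# handle pixels: compare dark masks, first picture vs now, around the handle
for n,i in (("start",a),("now",b)):
    m=(i.max(2)<60).astype(np.uint8);k=np.zeros_like(m);k[240:310,270:312]=m[240:310,270:312]
    M=cv2.moments(k,True);print(n,M["m00"],M["m10"]/max(M["m00"],1),M["m01"]/max(M["m00"],1))
# bystanders: change masks
d=(np.abs(a.astype(int)-b).sum(2)>120).astype(np.uint8);d=cv2.morphologyEx(d,cv2.MORPH_OPEN,np.ones((4,4)))
cs,_=cv2.findContours(d,0,2);print([cv2.boundingRect(c) for c in cs if cv2.contourArea(c)>40])
E
```

```text
33.45 [0.64217182 0.09065921 0.37377549] [ 1.10765968 -0.72249733 -0.43070346]
2.0 [88, 89, 110, 158, 157]; 1.9 [88, 90, 102, 161, 159]; 1.8 [97, 90, 105, 135, 115]; 1.7 [110, 121, 143, 155, 147]; 1.6 [135, 135, 132, 124, 146]; 1.5 [128, 126, 83, 86, 93]; 1.4 [204, 208, 208, 204, 157]; 1.3 [199, 203, 208, 208, 206]; 1.2 [204, 202, 201, 208, 208]; 1.1 [182, 183, 204, 201, 202]; 1.0 [181, 183, 182, 183, 202]; 0.9 [184, 184, 184, 185, 182]; 0.8 [186, 185, 183, 184, 184]; 0.7 [187, 187, 183, 184, 185]; 0.6 [171, 185, 186, 182, 184]; 0.5 [139, 183, 183, 184, 182]; 0.4 [188, 187, 182, 185, 182]; 0.3 [105, 188, 187, 182, 185]; 0.2 [74, 62, 128, 139, 181]; 0.1 [54, 55, 55, 56, 54]; -0.0 [55, 54, 56, 56, 56]; start 214.0 289.0373831775701 272.3878504672897
now 220.0 289.26363636363635 272.9136363636364
[(337, 415, 10, 9), (363, 409, 8, 14), (335, 394, 10, 7), (362, 377, 30, 9), (0, 374, 21, 91), (143, 368, 325, 112), (381, 251, 55, 13), (101, 202, 111, 261), (241, 189, 55, 42), (0, 68, 98, 218), (142, 56, 27, 39), (0, 51, 19, 9), (95, 0, 73, 48)]
```

>>> play_rows:
  series:
    - [0,[0,0,-0.3],[0,0,0]]
    - [0,[0,0,0],[0,0,0]]
    - [0,[0,0,0],[0,0,0]]
    - [0,[0,0,0],[0,0,0]]
    - [0,[0,0,0],[0,0,0]]
    - [0,[0,0,0],[0,0,0]]
    - [0,[0,0,0],[0,0,0]]
    - [0,[0,0,0],[0,0,0]]

```text
t: 34.55
tool_pos: [0.6422, 0.0906, 0.3888]
tool_rot: [-1.449, -2.786, -0.0]
contact_force: [1.1, -0.7, -0.2]
opening: 0.0002
grip_force: 0.0
```

Run:
```python
from h import *
a=np.load("side0.npz")["color"];b=imaging.get_image("side")["color"]
for i in (a,b):
    h=cv2.cvtColor(i,cv2.COLOR_BGR2HSV);m=cv2.inRange(h,(105,120,20),(130,255,255));m[:,450:]=0
    m2=(i.max(2)<60).astype(np.uint8);k=np.zeros_like(m2);k[240:310,270:312]=m2[240:310,270:312]
    print([(round(M["m10"]/M["m00"],1),round(M["m01"]/M["m00"],1)) for M in (cv2.moments(m,True),cv2.moments(k,True))])
print(ctrl.finish_job())
```

```text
[(369.3, 414.4), (289.0, 272.4)]
[(369.7, 414.2), (289.3, 272.9)]
the job is handed in; nothing more can be done
None
```

The job is handed in at 34.6 s with no verdict shown: the red tote was released within about 2 mm of the mat's centre and squarely on it, the door is back at its shut position to within 1 pixel, and the arm is clear; of the bystanders I rechecked only the blue tote, which had not moved.

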